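Ready the tea steeper: mug under the hook, infuser hung, minutes set

ROBOT

A 6-joint arm with a two-finger parallel gripper is mounted at the origin on a cart in front of the work surface, level with it; the furniture and walls round the work are solid. World frame = base frame: x ahead of the robot, y to its left, z up, the work surface at z = 0. Lengths are in m, angles in rad, forces in N, time in s.
With the tool pointing down it reaches from about 0.375 to 0.975 m from the base axis. Payload 3.8 kg.
Tool frame: the origin (TCP) lies between the finger pads, 19 mm behind the fingertips; this is the grasp point; z points along the fingers, y is the line along which they close (so a half turn about z gives the same grasp; the last joint's range is limited). The gripper opens to 85 mm and grips with 20 to 120 N. Pads are 22 mm wide; open, the fingers measure 114 mm over their backs; the gripper's body (76 mm by 85 mm) begins 54 mm behind the grasp point. The pads swing forward as they close: fully open they stand 13 mm farther back than shut.
Start: joints at [-1.188, 0.264, 1.604, -0, 1.274, -0.037], TCP at [0.275, -0.616, 0.25] pointing down, gripper open.
Joint ranges: [-2.63, 2.63], [-0.94, 2.18], [0.31, 2.57], [-1.31, 4.45], [0, 2.66], [-2.55, 2.55]. Speed limits (rad/s): [2.57, 2.57, 3.14, 3.14, 3.14, 3.14].

INTERFACE

Orientations are given as a rotation vector (axis times angle).
In Python, from workcell import bot, read_camera, camera_info, ticket gives the robot as it stands.
- The arm moves only by the tool servo_tool, never from a script. Its argument "targets" is a list of rows, each an object of numbers: "hand": the closure, from -1 (fully open) to 1 (shut); "x", "y", "z": the shift along the tool's x, y, z as a fraction of full scale; "roll": the turn about the tool's z as a fraction of full scale. In form: [{"hand": .., "x": .., "y": .., "z": .., "roll": ..}, ...]. A call has 1 to 10 rows; each row is the pose to reach, as a shift and turn from the pose commanded when the call began, along the tool's axes at that moment, turning the shorter way round; what a row does not reach only later rows make up. Full scale, the value 1, is 50 cm for a shift and 180 degrees for a turn. A row lasts 1/12 s, in which the tool goes at most 41.7 mm and 7.16 degrees, less where a joint would pass 70% of its speed; a pose out of reach is approached as far as the arm can. A call with a number of a shift or a turn outside -1 to 1 is refused whole. A call with a gripper value outside its range is refused whole. The fingers move at their own pace and stop on an object; "grip_force" is the grip in N (left out, the last holds). Time passes only in rows, so rows that repeat a pose let the fingers close. It gives the time, the measured TCP pose, the force, the opening and the grip force at its end, in the units of the state.
- bot.read_state(): the state, without advancing time (a new reading comes with each control period).
- read_camera(name): name is "side" or "top" or "wrist"; returns the picture (384x512x3 uint8, red, green, blue); there is no depth.
- camera_info(name): a dict with "fx", "fy", "cx", "cy" (pixels), "k1" (the pictures are not rectified: a ray, as slopes to the right and down, at radius r is drawn at 1 + k1 r^2 times it, then the intrinsics apply), "eye" and "orientation" of the camera in the world; the wrist camera has in their place "T_tool_cam" (4x4, takes a point from camera to tool coordinates, whose origin is the TCP and whose axes are the flange's). Camera axes: x right, y down, z forward; pixel columns grow to the right and rows downward; lengths in m; the calibration is good to about 2 mm. A picture is of the moment at which its call begins: read the wrist's pose just before it. camera_info takes no time and is no camera call.
- ticket.finish_job(): hands the job in; it is judged then, once.
The state is a dict: "time": time; "q": joint angles; "joint_vel": joint speeds; "joint_torque": joint torques, N m; "tool_pos": TCP position; "tcp_rot": TCP orientation; "wrist_force": force on the tool from outside, world axes, zero at the start; "torque": the same for the moment, N m; "width": opening from 0.0 (shut) to 1.0 (fully open); "grip_force": force on a finger pad.
Only numpy, scipy, OpenCV 4.12 (cv2) and the standard library are available. Lean on these libraries where they do the work, as an engineer would, in place of code of your own. Each camera call takes 0.05 s, during which the arm holds its last target. There are 200 camera calls.

TASK

Get the tea steeper ready for a cup: stand the mug upright in the middle of its round rubber mat, hang the tea infuser by its bail on the steeper's hook above the mug, and roll the knurled thumbwheel on top of the steeper, click by click, until its orange stripe rests at the green five-minute mark. Do not knock over or push aside the steel milk jug, the glass jar or the corked bottle, never tip the infuser over, and leave everything at rest.

Things in the scene. Friction and masses are not known exactly. Their poses are not given: they have to be found in the camera images.
- steeper: Tea steeper, white appliance, fixed. Origin: centre of its base's underside on the worktop; x axis points from its front to its back, y to its left, z up. Base slab 200 (x) x 112 (y) x 14 mm. Front half: round rubber mat. Back half: housing 70 (x) x 100 (y) mm, centre at x = +63 mm, flat top 215 mm above the worktop, thumbwheel in its top. A steel arm with a hook reaches forward over the mat.
- mat (a point): Centre of the top of the round rubber mat (radius 46 mm, at the steeper's x = -45 mm), 17 mm above the worktop; axes as the steeper's.
- hook_seat (a point): Top of the rod in the middle of the hook's trough, 205 mm above the worktop, straight above the mat's centre: the eye of the hanging bail rests here. Axes as the steeper's. The arm (7 mm rod, its top at 214 mm) comes level from the housing at +x, dips 9 mm here and turns up in front (-x). The trough is flat for 18 mm. Nothing is above the arm.
- hook_tip (a point): Top end of the hook's upturned tip, 221 mm above the worktop, 14.5 mm in front (-x) of the seat, 7 mm rod. A bail is brought on from the front: eye higher than this, along the steeper's +x over the tip, then lowered on the seat.
- wheel_top (a point): Topmost point of the thumbwheel's rim, unpressed, at mid width: 229 mm above the worktop, 14 mm above the housing's flat top. Axes as the steeper's. The axle is sprung: pressed on top the wheel yields up to 4 mm, about 1.8 N per mm after the first 1 N. A shut fingertip pressed down here with 4 to 8 N and moved along the steeper's x rolls it without slipping. Dark cheeks beside it are 7.5 mm lower.
- green_mark (a point): The thick green five-minute mark on the cheeks beside the wheel, 15 degrees in front of the wheel's top, 22 mm from the axle. The six other marks are thin and white, 15 degrees apart, from 45 degrees behind the top (1 minute) to 45 degrees in front of it (7 minutes).
- minutes (a joint): Angle of the thumbwheel (rad): level axle along the steeper's y, 30 mm radius, 22 mm wide, orange stripe across its rim. Grows as the top of the rim moves to the steeper's front (-x). One click = 0.2618 rad = 7.85 mm of rim; n minutes = (n - 1) * 0.2618, five = 1.047; range 0 to 1.571. A sprung ball pulls it into each click (up to 2 N at the rim) and it stays when let go.
- mug: White ceramic mug, wide and low: body diameter 95 mm, 58 mm high, 126 mm long with handle, 0.18 to 0.28 kg. Origin: on its underside, in the middle of the 126 mm length; z up. The round body's axis is at y = +14.5 mm; the handle points to -y.
- mug_foot (a point): Centre of the mug's round foot, on its underside (mug's y = +14.5 mm).
- mug_handle (a point): Middle of the handle's outer part (mug's y = -54 mm), 42 mm above the mug's underside; axes as the mug's. Here the handle is up to 14 mm thick along x, reaches from y = -42 to -63 mm and from 22 to 55 mm above the underside, and its opening is filled; it can be pinched from above along the mug's x.
- infuser: Steel tea infuser: closed perforated basket, 50 mm diameter (lid rim 55 mm), 62 mm high, with a stiff fixed bail on top; 127 mm high in all, 0.1 to 0.16 kg. Origin: centre of its underside; z up. The bail is an arch in the infuser's y-z plane: two upright flat bars at y = +-21 mm (46 mm over all, 10 mm wide along x) up to z = 105 mm, then sloping at 45 degrees to a peak in the middle.
- bail_eye (a point): Underside of the bail's peak, 121 mm above the infuser's underside: it rests on the hook (about 1 mm above the seat). Axes as the infuser's. The opening below it is 38 mm wide and 59 mm high; the hook goes through it along the infuser's x, either way round. The upright bars can be squeezed from both sides along y, from above, with the TCP 22 mm below this point.
- steel_jug: Steel milk jug with a handle, 74 x 98 x 88 mm. Leave it alone. Origin on its underside; handle toward its -y. It stands before the gap between the toaster (fixed, 192 mm high, x > 0.58 m, y = 0 to 0.25 m) and the wire dish rack (fixed, about 0.25 m high, x > 0.58 m, y < -0.2 m): keep gripper and load clear of both.
- sugar_jar: Clear glass storage jar, 72 mm diameter, 106 mm high. Leave it alone. Origin: centre of its underside.
- cork_bottle: Little glass bottle with a cork, 48 mm diameter, 128 mm high. Leave it alone. Origin: centre of its underside.

How it is judged:
By the outcome, as a careful person would: the job done as asked, in the order asked, and still so for the second after the job is handed in, with the robot touching nothing.
It also fails if it takes over 67 s, if anything falls off the work surface, if the arm or the gripper's body presses on something with over 40 N, if the wrist force passes 120 N, or if a joint passes its speed limit or range.

## Working session

There is one attempt and no reset: what is moved stays moved. The work goes in short steps, Python scripts to look and compute and a tool call to move; the robot and the scene stay as the last step left them, time stands still between calls to the robot, and variables do not carry over. Pictures are saved under pics/ and viewed, at most 10 in all, crops included, and the job is handed in when it is done.

Besides the shell and the picture viewer there is one more tool, called after "Emit:" in YAML: its name, and indented under it one key for each argument. servo_tool: Moves the arm, as the interface text tells. Its arguments: {"type":"object","properties":{"targets":{"type":"array"},"grip_force":{"type":"number"}},"required":["targets"]}

```bash
mkdir -p pics
cat > h.py <<'E'
import numpy as np, cv2
from scipy.spatial.transform import Rotation as R
from workcell import bot, read_camera, camera_info
def cam(name, st=None):
    c=camera_info(name)
    if name=='wrist':
        T=np.array(c['T_tool_cam']); Rt=R.from_rotvec(st['tcp_rot']).as_matrix()
        return c, Rt@T[:3,:3], Rt@T[:3,3]+np.array(st['tool_pos'])
    o=np.array(c['orientation'],float)
    Rm=o if o.shape==(3,3) else (R.from_rotvec(o).as_matrix() if o.size==3 else R.from_quat(o).as_matrix())
    return c,Rm,np.array(c['eye'])
def ray(C,u,v):
    c,Rm,e=C; K=np.array([[c['fx'],0,c['cx']],[0,c['fy'],c['cy']],[0,0,1.]])
    p=cv2.undistortPoints(np.array([[[u,v]]],float),K,np.array([c['k1'],0,0,0,0.])).ravel()
    return e, Rm@np.array([p[0],p[1],1])
def onz(C,u,v,z):
    e,d=ray(C,u,v); return e+d*(z-e[2])/d[2]
def proj(C,P):
    c,Rm,e=C; p=Rm.T@(np.array(P)-e); x,y=p[:2]/p[2]; s=1+c['k1']*(x*x+y*y)
    return np.array([c['cx']+c['fx']*x*s, c['cy']+c['fy']*y*s])
def tri(C1,a,C2,b):
    e1,d1=ray(C1,*a); e2,d2=ray(C2,*b)
    t=np.linalg.lstsq(np.c_[d1,-d2],e2-e1,rcond=None)[0]; p,q=e1+t[0]*d1,e2+t[1]*d2
    return (p+q)/2, np.linalg.norm(p-q)
E
python3 - <<'E'
from h import *
s=bot.read_state(); print(s)
for n in('side','top','wrist'):
    print(n,camera_info(n)); im=read_camera(n); cv2.imwrite(f'pics/{n}0.png',cv2.resize(im[:,:,::-1],(800,600),interpolation=cv2.INTER_CUBIC)); np.save(f'pics/{n}0.npy',im)
E
```

```text
{'time': 0.0, 'q': array([-1.18789572e+00,  2.64769252e-01,  1.60539993e+00, -7.36475845e-05,
        1.27370580e+00, -3.68623312e-02]), 'joint_vel': array([-0.00146031, -0.0011385 ,  0.00023005, -0.00030465, -0.00235099,
        0.00107931]), 'joint_torque': array([-1.69805582e-03, -5.15121567e+01, -3.67311358e+01,  4.99153828e-05,
        1.30019942e-02,  2.02878158e-05]), 'tool_pos': array([ 0.27482903, -0.61574585,  0.24863714]), 'tcp_rot': array([-3.07045812e+00, -6.54099211e-01,  7.25606206e-04]), 'wrist_force': array([ 0.53753965, -1.05002796, -0.43368112]), 'torque': array([0.04586683, 0.01910782, 0.07550344]), 'grip_force': 0.0, 'width': 0.9995531763203644}
side {'fx': 407.938862337497, 'fy': 407.938862337497, 'cx': 259.7950920511602, 'cy': 189.16861629012737, 'k1': -0.1418774416972323, 'eye': array([0.24796211, 1.20294416, 0.78190502]), 'orientation': array([-0.2664548 ,  2.56026634, -1.57438993])}
top {'fx': 465.6565559584004, 'fy': 465.6565559584004, 'cx': 259.52039970118153, 'cy': 188.22791457880345, 'k1': -0.06310069755815349, 'eye': array([-0.42658074, -0.47144925,  1.50311179]), 'orientation': array([-2.17173228,  1.34013096, -0.46498899])}
wrist {'fx': 339.0489589935105, 'fy': 339.0489589935105, 'cx': 257.1164970665518, 'cy': 194.14139141654275, 'k1': 0.02457774543905954, 'T_tool_cam': array([[ 6.67588857e-04, -9.60163631e-01, -2.79437572e-01,
         7.00073309e-02],
       [ 9.99999246e-01,  3.52892422e-04,  1.17648418e-03,
        -2.06653902e-04],
       [-1.03100592e-03, -2.79438147e-01,  9.60163142e-01,
        -1.22872168e-01],
       [ 0.00000000e+00,  0.00000000e+00,  0.00000000e+00,
         1.00000000e+00]])}
```

View pics/top0.png

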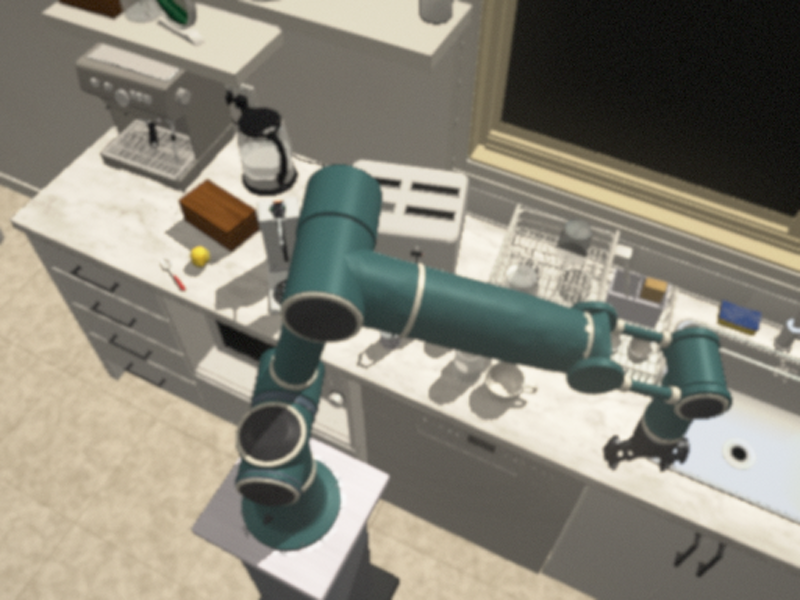

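View pics/side0.png

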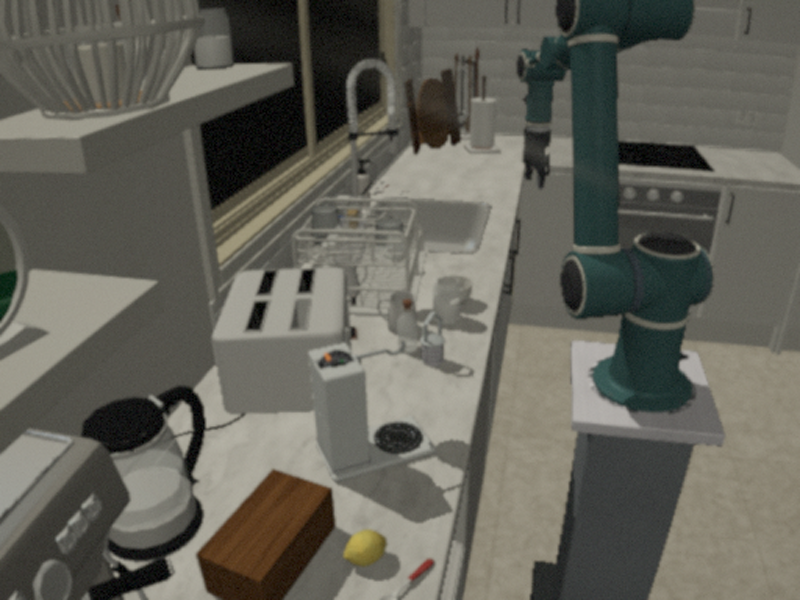

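The top view is mostly blocked by the arm. It shows the mug at (507,380) with its handle pointing right, and the jar near (470,360). The side view shows the steeper (housing top about (335,360), mat at (398,437)), the infuser at (432,345), the bottle at (407,325), the jug at (400,310) and the mug at (452,300).

Run:
```python
from h import *
S=cam('side');T=cam('top'); f=.64
for n,u,v,z in [('mat',398,437,.017),('hous front-left top',318,383,.215),('h front right?',365,375,.215),('stripe',328,357,.225),('base corner front',433,452,.014),('base corner L back',335,475,0),('inf lid',432,340,.06),('bottle cork',407,302,.128),('mug rim',452,284,.058),('jug',398,297,.088)]:
    print(n,onz(S,u*f,v*f,z).round(3))
print('top mug rim',onz(T,504*f,374*f,.058),onz(T,530*f,388*f,.05))
im=np.load('pics/side0.npy')[150:320,180:310,::-1]
cv2.imwrite('pics/sidec.png',cv2.resize(im,None,fx=3.5,fy=3.5,interpolation=cv2.INTER_CUBIC))
im=np.load('pics/top0.npy')[170:280,150:360,::-1]
cv2.imwrite('pics/topc.png',cv2.resize(im,None,fx=3.8,fy=3.8,interpolation=cv2.INTER_CUBIC)[:,:800])
```

```text
mat [0.472 0.296 0.017]
hous front-left top [0.566 0.428 0.215]
h front right? [0.5   0.392 0.215]
stripe [0.569 0.367 0.225]
base corner front [0.401 0.322 0.014]
base corner L back [0.563 0.401 0.   ]
inf lid [0.461 0.008 0.06 ]
bottle cork [ 0.525 -0.032  0.128]
mug rim [ 0.461 -0.287  0.058]
jug [ 0.569 -0.13   0.088]
top mug rim [ 0.46374919 -0.2977696   0.058     ] [ 0.46070673 -0.36443347  0.05      ]
```

View pics/sidec.png

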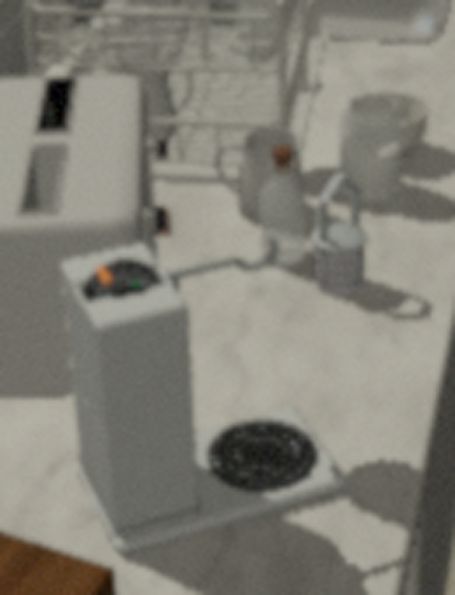

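```bash
cat >> h.py <<'E'
def axes():
    s=bot.read_state(); Rt=R.from_rotvec(s['tcp_rot']).as_matrix()
    print('t',round(s['time'],2),'p',np.round(s['tool_pos'],4),'xaxis yaw deg',np.degrees(np.arctan2(Rt[1,0],Rt[0,0])).round(2),'tilt',np.round(Rt[:,2],3),'q',np.round(s['q'],2),'F',np.round(s['wrist_force'],1),'w',round(s['width'],3),'g',round(s['grip_force'],1))
    return s,Rt
def shift(P,yaw=None):
    "shift in servo units from the current pose to TCP P with tool x-axis yaw (deg)"
    s,Rt=axes(); d=Rt.T@(np.array(P)-s['tool_pos'])/.5
    out=dict(zip('xyz',d.round(4)))
    if yaw is not None:
        cur=np.degrees(np.arctan2(Rt[1,0],Rt[0,0])); out['roll']=round(-((yaw-cur+180)%360-180)/180,4)
    print('->',P,yaw,out); return out
E
python3 - <<'E'
from h import *
S=cam('side')
g=lambda u,v,z:onz(S,180+u/3.5,150+v/3.5,z)
c=[g(62,262,.215),g(138,245,.215),g(188,303,.215),g(100,328,.215)]
for a in c: print(a.round(4))
for i in range(4): d=c[(i+1)%4]-c[i]; print(np.linalg.norm(d).round(4),np.degrees(np.arctan2(d[1],d[0])).round(1))
print('housing c',np.mean(c,0))
print('mat',g(262,455,.017),'seat',g(248,265,.205),'base front corner',g(340,485,.014),'base back left',g(118,545,.014))
print('cork',g(283,150,.128),'inf eye',g(341,178,.125),'inf base',g(338,285,0.))
shift([.40,-.30,.30],0); shift([.40,-.30,.30],-90);shift([.40,-.05,.30],0)
E
```

```text
[0.6128 0.3418 0.215 ]
[0.5635 0.3064 0.215 ]
[0.5039 0.3769 0.215 ]
[0.556 0.42  0.215]
0.0607 -144.3
0.0924 130.2
0.0677 39.6
0.0967 -54.0
housing c [0.55907075 0.36126914 0.215     ]
mat [0.47135428 0.29759586 0.017     ] seat [0.47748357 0.30252259 0.205     ] base front corner [0.40176222 0.31860534 0.014     ] base back left [0.5566897  0.42257093 0.014     ]
cork [ 0.52436579 -0.03581401  0.128     ] inf eye [0.45803533 0.0056918  0.125     ] inf base [0.4608638  0.00222839 0.        ]
t 0.15 p [ 0.2749 -0.6159  0.2489] xaxis yaw deg 24.05 tilt [-0.001  0.002 -1.   ] q [-1.19  0.26  1.61  0.    1.27 -0.04] F [0.6 0.5 0.4] w 1.002 g 0.0
-> [0.4, -0.3, 0.3] 0 {'x': np.float64(0.4859), 'y': np.float64(-0.4751), 'z': np.float64(-0.1013), 'roll': np.float64(0.1336)}
t 0.15 p [ 0.2749 -0.6159  0.2489] xaxis yaw deg 24.05 tilt [-0.001  0.002 -1.   ] q [-1.19  0.26  1.61  0.    1.27 -0.04] F [0.6 0.5 0.4] w 1.002 g 0.0
-> [0.4, -0.3, 0.3] -90 {'x': np.float64(0.4859), 'y': np.float64(-0.4751), 'z': np.float64(-0.1013), 'roll': np.float64(0.6336)}
t 0.15 p [ 0.2749 -0.6159  0.2489] xaxis yaw deg 24.05 tilt [-0.001  0.002 -1.   ] q [-1.19  0.26  1.61  0.    1.27 -0.04] F [0.6 0.5 0.4] w 1.002 g 0.0
-> [0.4, -0.05, 0.3] 0 {'x': np.float64(0.6897), 'y': np.float64(-0.9317), 'z': np.float64(-0.1005), 'roll': np.float64(0.1336)}
```

Emit:
servo_tool:
  targets:
    - {"hand": -1,"x": 0.58,"y": -0.39,"z": -0.1,"roll": -0.366}
    - {"hand": -1,"x": 0.58,"y": -0.39,"z": -0.1,"roll": -0.366}
    - {"hand": -1,"x": 0.58,"y": -0.39,"z": -0.1,"roll": -0.366}
    - {"hand": -1,"x": 0.58,"y": -0.39,"z": -0.1,"roll": -0.366}
    - {"hand": -1,"x": 0.58,"y": -0.39,"z": -0.1,"roll": -0.366}
    - {"hand": -1,"x": 0.58,"y": -0.39,"z": -0.1,"roll": -0.366}
    - {"hand": -1,"x": 0.58,"y": -0.39,"z": -0.1,"roll": -0.366}
    - {"hand": -1,"x": 0.58,"y": -0.39,"z": -0.1,"roll": -0.366}
    - {"hand": -1,"x": 0.58,"y": -0.39,"z": -0.1,"roll": -0.366}
    - {"hand": -1,"x": 0.58,"y": -0.39,"z": -0.1,"roll": -0.366}

```text
time: 0.98
tool_pos: [0.4627, -0.3165, 0.3009]
tcp_rot: [2.211, 2.23, 0.003]
wrist_force: [-0.2, -0.1, -0.1]
width: 1.004
grip_force: 0.0
```

Emit:
servo_tool:
  targets:
    - {"hand": -1,"x": 0,"y": 0,"z": 0,"roll": 0}
    - {"hand": -1,"x": 0,"y": 0,"z": 0,"roll": 0}
    - {"hand": -1,"x": 0,"y": 0,"z": 0,"roll": 0}

```text
time: 1.23
tool_pos: [0.4597, -0.321, 0.2994]
tcp_rot: [-2.225, -2.217, 0.001]
wrist_force: [0.1, 0.5, -0.8]
width: 1.0
grip_force: 0.0
```

Run:
```python
from h import *
s,_=axes(); im=read_camera('wrist'); np.save('pics/w1.npy',im); np.save('pics/w1s.npy',{k:s[k] for k in('tool_pos','tcp_rot')},allow_pickle=True)
cv2.imwrite('pics/w1.png',cv2.resize(im[:,:,::-1],(800,600),interpolation=cv2.INTER_CUBIC))
C=cam('wrist',s)
for P in [(.46,-.298,.058),(.46,.0,.125),(.525,-.035,.128)]: print(P,(proj(C,P)/.64).round())
```

```text
t 1.23 p [ 0.4597 -0.321   0.2994] xaxis yaw deg 89.78 tilt [-0.001  0.    -1.   ] q [-0.65  0.02  1.79 -0.    1.33 -0.65] F [ 0.1  0.5 -0.8] w 1.0 g 0.0
(0.46, -0.298, 0.058) [404. 221.]
(0.46, 0.0, 0.125) [ 402. -537.]
(0.525, -0.035, 0.128) [ 565. -417.]
```

View pics/w1.png

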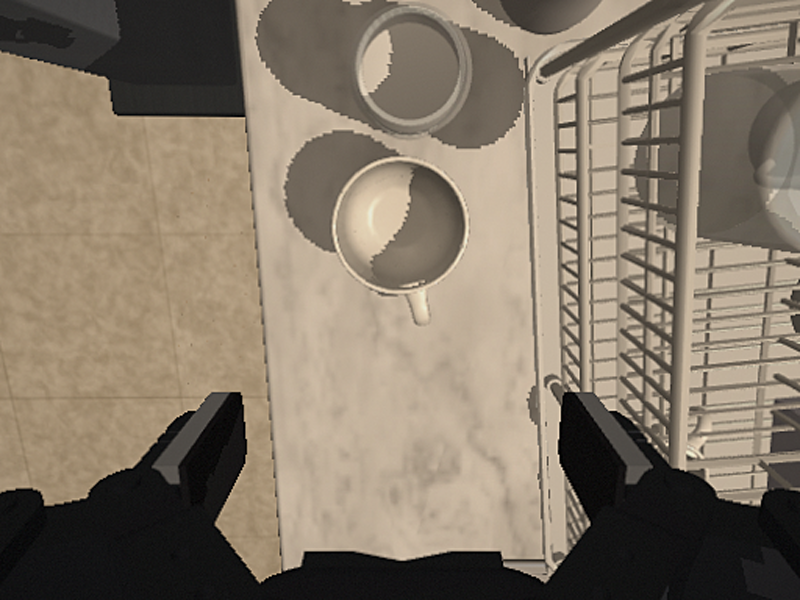

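The picture shows the mug rim centred at (400,225), spanning x 333–469 and y 157–294. The handle's outer end is at (423,318), the jar is just ahead at (413,72), and the rack is at the right, beyond u≈530.

Run:
```python
from h import *
s=np.load('pics/w1s.npy',allow_pickle=True).item(); C=cam('wrist',s)
g=lambda u,v,z:onz(C,u*.64,v*.64,z)
c=g(400.5,225.5,.058); print('c',c,'dia',np.linalg.norm(g(333,225,.058)-g(469,225,.058)),np.linalg.norm(g(401,157,.058)-g(401,294,.058)))
for t in [g(422,319,.05),g(417,295,.055)]:
    d=t-c; print(t,np.linalg.norm(d[:2]),np.degrees(np.arctan2(d[1],d[0])))
d=(g(421.5,318,.05)-c)[:2]; a=np.arctan2(d[1],d[0]); P=c[:2]+.0685*np.array([np.cos(a),np.sin(a)])
print('jar',g(413,72,.106),'rack',g(530,225,0.05),'angle',np.degrees(a))
shift([*P,.042],np.degrees(a)+180)
```

```text
c [ 0.45789014 -0.30090902  0.058     ] dia 0.09331468329937356 0.09395672349737579
[ 0.47347408 -0.37101866  0.05      ] 0.07182075509557256 -77.46806044723024
[ 0.4695499  -0.35125165  0.055     ] 0.051675240847994575 -76.95975954525856
jar [ 0.46523814 -0.2101833   0.106     ] rack [ 0.54857515 -0.30203878  0.05      ] angle -77.62733028560564
t 1.28 p [ 0.4596 -0.3211  0.2994] xaxis yaw deg 89.77 tilt [-0.001  0.    -1.   ] q [-0.65  0.02  1.79 -0.    1.33 -0.65] F [ 0.4 -0.7 -0.2] w 0.999 g 0.0
-> [np.float64(0.4725675946990848), np.float64(-0.3678180779633713), 0.042] 102.37266971439436 {'x': np.float64(-0.0934), 'y': np.float64(0.0267), 'z': np.float64(0.5148), 'roll': np.float64(-0.07)}
```

Emit:
servo_tool:
  targets:
    - {"hand": -0.3,"x": -0.093,"y": 0.027,"z": 0.02,"roll": -0.07}
    - {"hand": -0.3,"x": -0.093,"y": 0.027,"z": 0.08,"roll": -0.07}
    - {"hand": -0.3,"x": -0.093,"y": 0.027,"z": 0.16,"roll": -0.07}
    - {"hand": -0.3,"x": -0.093,"y": 0.027,"z": 0.24,"roll": -0.07}
    - {"hand": -0.3,"x": -0.093,"y": 0.027,"z": 0.32,"roll": -0.07}
    - {"hand": -0.3,"x": -0.093,"y": 0.027,"z": 0.39,"roll": -0.07}
    - {"hand": -0.3,"x": -0.093,"y": 0.027,"z": 0.45,"roll": -0.07}
    - {"hand": -0.3,"x": -0.093,"y": 0.027,"z": 0.49,"roll": -0.07}
    - {"hand": -0.3,"x": -0.093,"y": 0.027,"z": 0.513,"roll": -0.07}
    - {"hand": -0.3,"x": -0.093,"y": 0.027,"z": 0.513,"roll": -0.07}

```text
time: 2.12
tool_pos: [0.4711, -0.3658, 0.0399]
tcp_rot: [-1.964, -2.443, -0.0]
wrist_force: [0.2, 0.4, -0.5]
width: 0.653
grip_force: 0.0
```

Emit:
servo_tool:
  targets:
    - {"hand": 1,"x": 0,"y": 0,"z": 0,"roll": 0}
    - {"hand": 1,"x": 0,"y": 0,"z": 0,"roll": 0}
    - {"hand": 1,"x": 0,"y": 0,"z": 0,"roll": 0}
    - {"hand": 1,"x": 0,"y": 0,"z": 0,"roll": 0}
    - {"hand": 1,"x": 0,"y": 0,"z": 0,"roll": 0}
    - {"hand": 1,"x": 0,"y": 0,"z": 0,"roll": 0}
    - {"hand": 1,"x": 0,"y": 0,"z": 0,"roll": 0}
    - {"hand": 1,"x": 0,"y": 0,"z": 0,"roll": 0}
  grip_force: 90

```text
time: 2.78
tool_pos: [0.4752, -0.368, 0.0456]
tcp_rot: [1.963, 2.448, -0.001]
wrist_force: [-1.2, -1.5, 6.0]
width: 0.126
grip_force: 88.3
```

Run:
```python
from h import *
axes()
```

```text
t 2.78 p [ 0.4752 -0.368   0.0456] xaxis yaw deg 102.55 tilt [ 0.003 -0.003 -1.   ] q [-0.7   0.33  1.94 -0.    0.88 -0.92] F [-1.2 -1.5  6. ] w 0.126 g 88.3
```

Emit:
servo_tool:
  targets:
    - {"hand": 1,"x": 0,"y": 0,"z": -0.03,"roll": 0}
    - {"hand": 1,"x": 0,"y": 0,"z": -0.08,"roll": 0}
    - {"hand": 1,"x": 0,"y": 0,"z": -0.14,"roll": 0}
    - {"hand": 1,"x": 0,"y": 0,"z": -0.21,"roll": 0}
    - {"hand": 1,"x": 0,"y": 0,"z": -0.28,"roll": 0}
    - {"hand": 1,"x": 0,"y": 0,"z": -0.34,"roll": 0}
    - {"hand": 1,"x": 0,"y": 0,"z": -0.38,"roll": 0}
    - {"hand": 1,"x": 0,"y": 0,"z": -0.4,"roll": 0}
    - {"hand": 1,"x": 0,"y": 0,"z": -0.4,"roll": 0}

```text
time: 3.53
tool_pos: [0.4751, -0.3674, 0.2465]
tcp_rot: [1.962, 2.447, 0.0]
wrist_force: [0.9, 0.3, -2.4]
width: 0.126
grip_force: 88.5
```

Run:
```python
from h import *
s,Rt=axes(); a=read_camera('side'); b=read_camera('wrist')
p=proj(cam('side'),np.array(s['tool_pos'])+[0,0,.06]).astype(int); print(p)
cr=a[max(p[1]-55,0):p[1]+55,p[0]-55:p[0]+55,::-1]
L=cv2.resize(cr,(400,400),interpolation=cv2.INTER_CUBIC); W=cv2.resize(b[:,:,::-1],(400,300))
o=np.zeros((400,800,3),np.uint8); o[:,:400]=L; o[:300,400:]=W; cv2.imwrite('pics/c2.png',o)
```

```text
t 3.53 p [ 0.4751 -0.3674  0.2465] xaxis yaw deg 102.54 tilt [ 0.004 -0.003 -1.   ] q [-0.7   0.12  1.78  0.    1.24 -0.92] F [ 0.9  0.3 -2.4] w 0.126 g 88.5
[289 117]
```

View pics/c2.png

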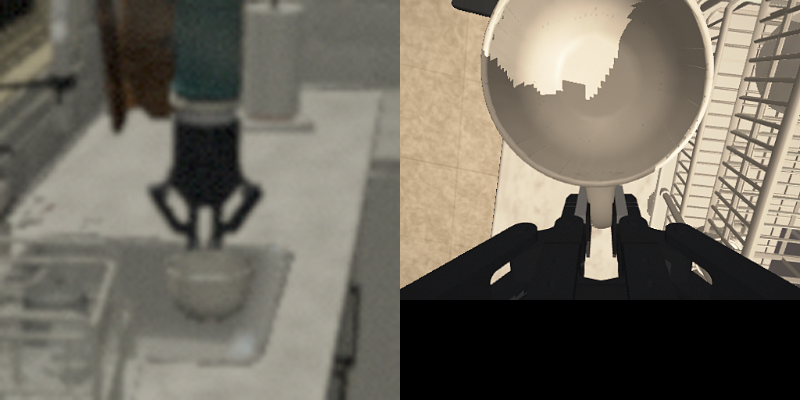

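The side view shows the mug held level, with no camera body sticking out from the gripper. In the wrist view, the handle sits between the pads. Next I'll measure the mat from the fixed cameras.

Run:
```python
from h import *
o=np.zeros((500,800,3),np.uint8)
for i,n in enumerate(('side','top')):
    im=read_camera(n); np.save(f'pics/{n}1.npy',im); C=cam(n); p=proj(C,[.472,.297,.017]); q=proj(C,[.478,.302,.205]); print(n,p,q)
    g=cv2.cvtColor(im,cv2.COLOR_RGB2GRAY); x0,y0=np.maximum((p-40).astype(int),0); sub=g[y0:y0+80,x0:x0+80]
    m=(sub<60).astype(np.uint8); m=cv2.morphologyEx(m,cv2.MORPH_CLOSE,np.ones((5,5)))
    for c in cv2.findContours(m,cv2.RETR_EXTERNAL,cv2.CHAIN_APPROX_NONE)[0]:
        if len(c)>25: e=cv2.fitEllipse(c); u,v=e[0][0]+x0,e[0][1]+y0; print(' ell',u,v,e[1:],onz(C,u,v,.017).round(4))
    c=((p+q)/2).astype(int); cr=im[max(c[1]-50,0):c[1]+50,c[0]-40:c[0]+40,::-1]; print('crop origin',c[0]-40,max(c[1]-50,0))
    o[:,400*i:400*i+400]=cv2.resize(cr,(400,500),interpolation=cv2.INTER_CUBIC)
cv2.imwrite('pics/c3.png',o)
```

```text
side [254.68661954 279.84288456] [250.71484611 225.59307525]
 ell 254.1197509765625 280.08861541748047 ((17.82867431640625, 28.447179794311523), 87.26190185546875) [0.4734 0.2984 0.017 ]
crop origin 212 202
top [184.85547379 185.86813316] [178.64436456 153.37786748]
 ell 175.4996337890625 180.53413009643555 ((72.12256622314453, 90.51155090332031), 20.930028915405273) [0.4781 0.3456 0.017 ]
crop origin 141 119
```

View pics/c3.png

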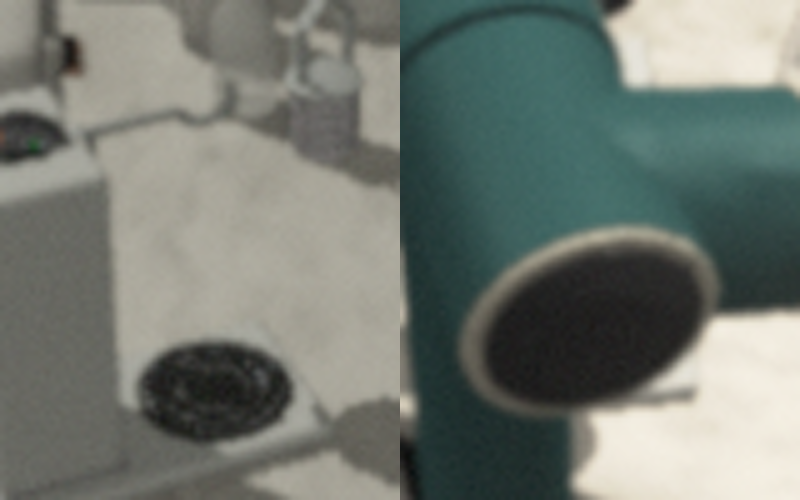

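The side view gives the mat centre at about (254.5,280), which is about (0.4725, 0.298). The top view of it is blocked. I'll carry the mug over.

Emit:
servo_tool:
  targets:
    - {"hand": 1,"x": 0.04,"y": 0.008,"z": 0,"roll": 0}
    - {"hand": 1,"x": 0.1,"y": 0.02,"z": 0,"roll": 0}
    - {"hand": 1,"x": 0.18,"y": 0.037,"z": 0,"roll": 0}
    - {"hand": 1,"x": 0.26,"y": 0.054,"z": 0,"roll": 0}
    - {"hand": 1,"x": 0.34,"y": 0.071,"z": 0,"roll": 0}
    - {"hand": 1,"x": 0.42,"y": 0.088,"z": 0,"roll": 0}
    - {"hand": 1,"x": 0.5,"y": 0.105,"z": 0,"roll": 0}
    - {"hand": 1,"x": 0.58,"y": 0.122,"z": 0,"roll": 0}
    - {"hand": 1,"x": 0.66,"y": 0.139,"z": 0,"roll": 0}
    - {"hand": 1,"x": 0.73,"y": 0.154,"z": 0,"roll": 0}

```text
time: 4.57
tool_pos: [0.468, 0.0087, 0.2412]
tcp_rot: [-1.963, -2.448, 0.003]
wrist_force: [1.5, 0.1, -1.8]
width: 0.127
grip_force: 88.5
```

Emit:
servo_tool:
  targets:
    - {"hand": 1,"x": 0.06,"y": 0.013,"z": 0,"roll": -0.01}
    - {"hand": 1,"x": 0.11,"y": 0.024,"z": 0,"roll": -0.02}
    - {"hand": 1,"x": 0.14,"y": 0.03,"z": 0,"roll": -0.03}
    - {"hand": 1,"x": 0.145,"y": 0.03,"z": 0,"roll": -0.03}
    - {"hand": 1,"x": 0.145,"y": 0.03,"z": 0,"roll": -0.03}
    - {"hand": 1,"x": 0.145,"y": 0.03,"z": 0,"roll": -0.03}

```text
time: 5.07
tool_pos: [0.468, 0.0799, 0.2421]
tcp_rot: [-1.847, -2.539, 0.004]
wrist_force: [0.4, 0.1, -2.0]
width: 0.126
grip_force: 88.5
```

Run:
```python
from h import *
s,Rt=axes(); y=np.arctan2(Rt[1,0],Rt[0,0])
e=np.array([.4725,.298])-.0685*np.array([np.cos(y),np.sin(y)])
# mug centre seen in wrist view: rim ellipse via bright mask not needed; use grasp offset measured at pick
c0=np.array([.4579,-.3009]); g0=np.array([.4752,-.368]); d=np.radians(np.degrees(y)-102.54)
o=R.from_euler('z',d).as_matrix()[:2,:2]@(c0-g0); print('offset',o,np.linalg.norm(o)); t=np.array([.4725,.298])-o; print(e,t)
shift([t[0],t[1],.0456+.017+.02]); shift([t[0]-.02,t[1]-.10,.0826]);shift([t[0],t[1],.0626])
```

```text
t 5.07 p [0.468  0.0799 0.2421] xaxis yaw deg 107.93 tilt [-0.003 -0.001 -1.   ] q [ 0.12 -0.11  2.02 -0.    1.23 -0.2 ] F [ 0.4  0.1 -2. ] w 0.126 g 88.5
offset [-0.02352216  0.06517981] 0.06929429990987715
[0.4935837  0.23282541] [0.49602216 0.23282019]
t 5.07 p [0.468  0.0799 0.2421] xaxis yaw deg 107.93 tilt [-0.003 -0.001 -1.   ] q [ 0.12 -0.11  2.02 -0.    1.23 -0.2 ] F [ 0.4  0.1 -2. ] w 0.126 g 88.5
-> [np.float64(0.49602216052054604), np.float64(0.23282018744698887), 0.0826] None {'x': np.float64(0.2739), 'y': np.float64(0.1483), 'z': np.float64(0.3185)}
t 5.07 p [0.468  0.0799 0.2421] xaxis yaw deg 107.93 tilt [-0.003 -0.001 -1.   ] q [ 0.12 -0.11  2.02 -0.    1.23 -0.2 ] F [ 0.4  0.1 -2. ] w 0.126 g 88.5
-> [np.float64(0.476022160520546), np.float64(0.13282018744698887), 0.0826] None {'x': np.float64(0.0959), 'y': np.float64(0.0487), 'z': np.float64(0.3188)}
t 5.07 p [0.468  0.0799 0.2421] xaxis yaw deg 107.93 tilt [-0.003 -0.001 -1.   ] q [ 0.12 -0.11  2.02 -0.    1.23 -0.2 ] F [ 0.4  0.1 -2. ] w 0.126 g 88.5
-> [np.float64(0.49602216052054604), np.float64(0.23282018744698887), 0.0626] None {'x': np.float64(0.2739), 'y': np.float64(0.1484), 'z': np.float64(0.3585)}
```

Emit:
servo_tool:
  targets:
    - {"hand": 1,"x": 0.04,"y": 0.02,"z": 0.07,"roll": 0}
    - {"hand": 1,"x": 0.09,"y": 0.045,"z": 0.14,"roll": 0}
    - {"hand": 1,"x": 0.096,"y": 0.049,"z": 0.21,"roll": 0}
    - {"hand": 1,"x": 0.096,"y": 0.049,"z": 0.28,"roll": 0}
    - {"hand": 1,"x": 0.1,"y": 0.05,"z": 0.318,"roll": 0}
    - {"hand": 1,"x": 0.16,"y": 0.083,"z": 0.32,"roll": 0}
    - {"hand": 1,"x": 0.22,"y": 0.117,"z": 0.32,"roll": 0}
    - {"hand": 1,"x": 0.26,"y": 0.139,"z": 0.32,"roll": 0}
    - {"hand": 1,"x": 0.274,"y": 0.147,"z": 0.335,"roll": 0}
    - {"hand": 1,"x": 0.274,"y": 0.147,"z": 0.342,"roll": 0}

```text
time: 5.9
tool_pos: [0.4973, 0.2338, 0.0717]
tcp_rot: [1.848, 2.541, -0.0]
wrist_force: [-0.9, -0.7, -2.3]
width: 0.126
grip_force: 88.6
```

Emit:
servo_tool:
  targets:
    - {"hand": 1,"x": 0,"y": 0,"z": 0,"roll": 0}
    - {"hand": 1,"x": 0,"y": 0,"z": 0.004,"roll": 0}
    - {"hand": 1,"x": 0,"y": 0,"z": 0.008,"roll": 0}
    - {"hand": 1,"x": 0,"y": 0,"z": 0.012,"roll": 0}
    - {"hand": 1,"x": 0,"y": 0,"z": 0.012,"roll": 0}

```text
time: 6.32
tool_pos: [0.4961, 0.2324, 0.0661]
tcp_rot: [-1.849, -2.539, 0.001]
wrist_force: [0.6, 0.4, -2.3]
width: 0.13
grip_force: 88.7
```

Run:
```python
from h import *
s,Rt=axes(); im=read_camera('side'); b=read_camera('wrist'); 
o=np.zeros((500,800,3),np.uint8); o[:,:400]=cv2.resize(im[202:302,212:292,::-1],(400,500),interpolation=cv2.INTER_CUBIC); o[:300,400:]=cv2.resize(b[:,:,::-1],(400,300)); cv2.imwrite('pics/c4.png',o)
```

```text
t 6.32 p [0.4961 0.2324 0.0661] xaxis yaw deg 107.87 tilt [-0.001 -0.    -1.   ] q [ 0.39  0.21  2.04 -0.    0.89  0.08] F [ 0.6  0.4 -2.3] w 0.13 g 88.7
```

View pics/c4.png

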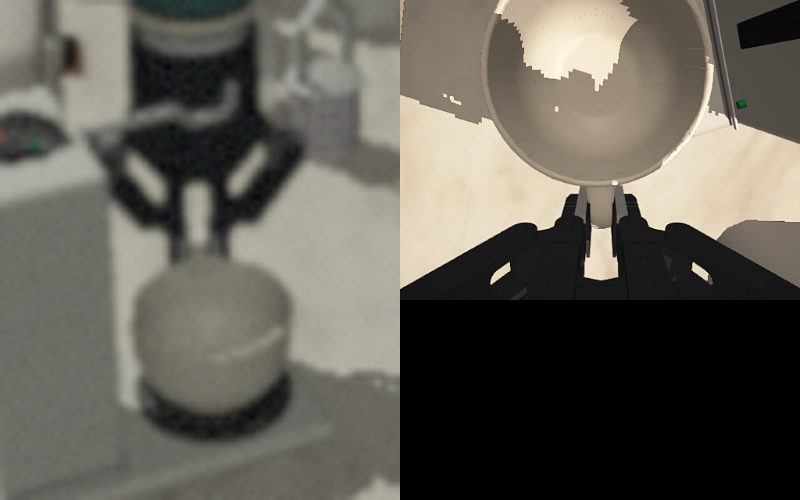

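The side view shows the mug hanging just over the mat. Its sides are at 133–292 against the mat's 137–292, so it's centred. In the wrist view the hook rod is clear of the gripper. I'll set it down and release.

Emit:
servo_tool:
  targets:
    - {"hand": 1,"x": 0,"y": 0,"z": 0.003,"roll": 0}
    - {"hand": 1,"x": 0,"y": 0,"z": 0.006,"roll": 0}
    - {"hand": 1,"x": 0,"y": 0,"z": 0.008,"roll": 0}
    - {"hand": 1,"x": 0,"y": 0,"z": 0.009,"roll": 0}
    - {"hand": 1,"x": 0,"y": 0,"z": 0.009,"roll": 0}

```text
time: 6.83
tool_pos: [0.497, 0.2332, 0.0628]
tcp_rot: [1.847, 2.54, 0.0]
wrist_force: [-0.7, -3.2, 4.1]
width: 0.123
grip_force: 89.8
```

Emit:
servo_tool:
  targets:
    - {"hand": 0.6,"x": 0,"y": 0,"z": 0,"roll": 0}
    - {"hand": -0.1,"x": 0,"y": 0,"z": 0,"roll": 0}
    - {"hand": -0.1,"x": 0,"y": 0,"z": 0,"roll": 0}
    - {"hand": -0.1,"x": 0,"y": 0,"z": 0,"roll": 0}
    - {"hand": -0.1,"x": 0,"y": 0,"z": 0,"roll": 0}
    - {"hand": -0.1,"x": -0.02,"y": -0.006,"z": 0,"roll": 0}
    - {"hand": -0.1,"x": -0.08,"y": -0.024,"z": 0,"roll": 0}
    - {"hand": -0.1,"x": -0.14,"y": -0.044,"z": -0.02,"roll": 0}
    - {"hand": -0.1,"x": -0.17,"y": -0.055,"z": -0.08,"roll": 0}
    - {"hand": -0.1,"x": -0.17,"y": -0.055,"z": -0.16,"roll": 0}

```text
time: 7.67
tool_pos: [0.4924, 0.1398, 0.1386]
tcp_rot: [-1.848, -2.534, 0.014]
wrist_force: [1.2, -0.7, -0.5]
width: 0.551
grip_force: 0.0
```

Emit:
servo_tool:
  targets:
    - {"hand": -0.6,"x": 0,"y": 0,"z": -0.08,"roll": 0}
    - {"hand": -0.6,"x": 0,"y": 0,"z": -0.16,"roll": 0}
    - {"hand": -0.6,"x": 0,"y": 0,"z": -0.24,"roll": 0}
    - {"hand": -0.6,"x": 0,"y": 0,"z": -0.32,"roll": 0}
    - {"hand": -0.6,"x": -0.06,"y": -0.06,"z": -0.36,"roll": 0}
    - {"hand": -0.6,"x": -0.12,"y": -0.1,"z": -0.36,"roll": 0}
    - {"hand": -0.6,"x": -0.16,"y": -0.14,"z": -0.36,"roll": 0}
    - {"hand": -0.6,"x": -0.17,"y": -0.15,"z": -0.36,"roll": 0}
    - {"hand": -0.6,"x": -0.17,"y": -0.15,"z": -0.36,"roll": 0}

```text
time: 8.42
tool_pos: [0.4505, 0.0383, 0.3221]
tcp_rot: [1.852, 2.537, 0.0]
wrist_force: [0.8, -0.5, -0.7]
width: 0.798
grip_force: 0.0
```

Run:
```python
from h import *
s,_=axes(); im=read_camera('wrist'); np.save('pics/w2.npy',im); np.save('pics/w2s.npy',{k:s[k] for k in('tool_pos','tcp_rot')},allow_pickle=True)
sd=read_camera('side'); np.save('pics/side2.npy',sd)
W=cv2.resize(im[:,:,::-1],(800,600),interpolation=cv2.INTER_CUBIC); W[400:,600:]=cv2.resize(sd[240:300,220:280,::-1],(200,200)); cv2.imwrite('pics/w2.png',W)
C=cam('wrist',s)
for P in [(.46,.004,.0),(.46,.004,.125),(.4725,.298,.017)]: print(P,(proj(C,P)/.64).round())
```

```text
t 8.42 p [0.4505 0.0383 0.3221] xaxis yaw deg 107.74 tilt [ 0.001 -0.    -1.   ] q [ 0.03 -0.21  1.96 -0.    1.39 -0.28] F [ 0.8 -0.5 -0.7] w 0.798 g 0.0
(0.46, 0.004, 0.0) [401. 277.]
(0.46, 0.004, 0.125) [401. 323.]
(0.4725, 0.298, 0.017) [ 552. -116.]
```

View pics/w2.png

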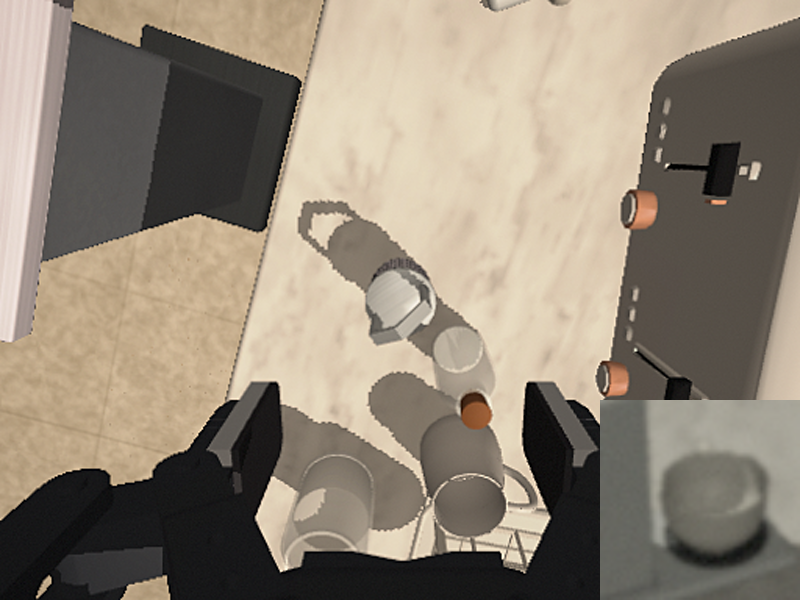

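The picture shows the infuser lid near (400,297), with the bail crossing it from about (375,330) to (430,300). The bottle's cork is close behind at (475,410), with the jug at (468,500) and the jar at (325,540). The inset shows the mug upright on its mat. I'll zoom in on the bail.

Run:
```python
from h import *
im=np.load('pics/w2.npy')[155:230,225:290,::-1]
cv2.imwrite('pics/w2c.png',cv2.resize(im,None,fx=8,fy=8,interpolation=cv2.INTER_CUBIC))
```

```text
(no output)
```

View pics/w2c.png

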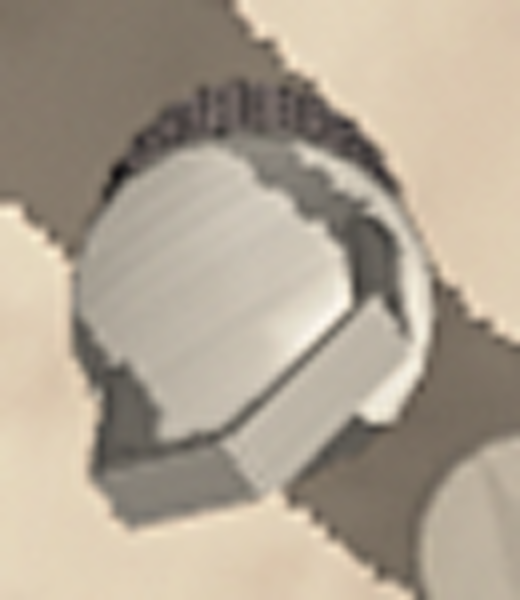

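Run:
```python
from h import *
s=np.load('pics/w2s.npy',allow_pickle=True).item(); C=cam('wrist',s)
g=lambda u,v,z:onz(C,225+(u+.5)/8-.5,155+(v+.5)/8-.5,z)
pk=(g(222,440,.127)+g(265,495,.127))/2
Rr=(g(375,297,.106)+g(410,345,.106))/2; L=(g(97,478,.106)+g(130,525,.106))/2
w=[g(222,440,.127)-g(265,495,.127),g(375,297,.106)-g(410,345,.106),g(97,478,.106)-g(130,525,.106)]
print('peak',pk,'R',Rr,'L',L,'mid',(Rr+L)/2)
d=Rr-L; print('span',np.linalg.norm(d),'yaw of y-line',np.degrees(np.arctan2(d[1],d[0])))
for a in w: print('width',np.linalg.norm(a).round(4),'x-dir',np.degrees(np.arctan2(a[1],a[0])).round(1))
print('lid',g(254,308,.062),np.linalg.norm(g(75,290,.062)-g(433,290,.062)))
print('bottle cork',onz(C,475*.64,408*.64,.128))
# mug check from side
sd=np.load('pics/side2.npy')
print('mug rim in side (expected)',proj(cam('side'),[.4725,.298,.075]))
```

```text
peak [ 0.46035151 -0.00204846  0.127     ] R [0.47484988 0.01601523 0.106     ] L [ 0.44751362 -0.018991    0.106     ] mid [ 0.46118175 -0.00148788  0.106     ]
span 0.04441516706147967 yaw of y-line 52.01383357689852
width 0.009 x-dir 144.1
width 0.008 x-dir 143.3
width 0.0079 x-dir 140.6
lid [4.60944040e-01 4.90562606e-05 6.20000000e-02] 0.05250915301987355
bottle cork [ 0.52439325 -0.03637628  0.128     ]
mug rim in side (expected) [254.03502907 264.03978335]
```

Emit:
servo_tool:
  targets:
    - {"hand": -0.6,"x": -0.05,"y": -0.002,"z": 0.04,"roll": -0.193}
    - {"hand": -0.6,"x": -0.081,"y": -0.004,"z": 0.08,"roll": -0.193}
    - {"hand": -0.6,"x": -0.081,"y": -0.004,"z": 0.12,"roll": -0.193}
    - {"hand": -0.6,"x": -0.081,"y": -0.004,"z": 0.17,"roll": -0.193}
    - {"hand": -0.6,"x": -0.081,"y": -0.004,"z": 0.22,"roll": -0.193}
    - {"hand": -0.6,"x": -0.081,"y": -0.004,"z": 0.28,"roll": -0.193}
    - {"hand": -0.6,"x": -0.081,"y": -0.004,"z": 0.34,"roll": -0.193}
    - {"hand": -0.6,"x": -0.081,"y": -0.004,"z": 0.4,"roll": -0.193}
    - {"hand": -0.6,"x": -0.081,"y": -0.004,"z": 0.436,"roll": -0.193}
    - {"hand": -0.6,"x": -0.081,"y": -0.004,"z": 0.444,"roll": -0.193}

```text
time: 9.35
tool_pos: [0.4587, 0.0023, 0.0953]
tcp_rot: [-1.0, -2.969, 0.003]
wrist_force: [-0.7, 0.3, -0.3]
width: 0.797
grip_force: 0.0
```

Emit:
servo_tool:
  targets:
    - {"hand": -0.6,"x": 0,"y": 0,"z": 0,"roll": 0}
    - {"hand": 0.3,"x": 0,"y": 0,"z": 0,"roll": 0}
    - {"hand": 0.3,"x": 0,"y": 0,"z": 0,"roll": 0}
    - {"hand": 0.3,"x": 0,"y": 0,"z": 0,"roll": 0}
    - {"hand": 0.3,"x": 0,"y": 0,"z": 0,"roll": 0}
    - {"hand": 0.3,"x": 0,"y": 0,"z": 0,"roll": 0}
  grip_force: 40

```text
time: 9.85
tool_pos: [0.4635, 0.001, 0.1017]
tcp_rot: [1.005, 2.973, 0.002]
wrist_force: [0.7, 0.4, 4.3]
width: 0.525
grip_force: 41.1
```

Run:
```python
from h import *
axes(); axes()
```

```text
t 9.85 p [0.4635 0.001  0.1017] xaxis yaw deg 142.66 tilt [ 0.004  0.    -1.   ] q [-0.05  0.01  2.19  0.    0.94 -0.97] F [0.7 0.4 4.3] w 0.525 g 41.1
t 9.85 p [0.4635 0.001  0.1017] xaxis yaw deg 142.66 tilt [ 0.004  0.    -1.   ] q [-0.05  0.01  2.19  0.    0.94 -0.97] F [0.7 0.4 4.3] w 0.525 g 41.1
```

Emit:
servo_tool:
  targets:
    - {"hand": 0.3,"x": 0,"y": 0,"z": -0.03,"roll": 0}
    - {"hand": 0.3,"x": 0,"y": 0,"z": -0.08,"roll": 0}
    - {"hand": 0.3,"x": 0,"y": 0,"z": -0.14,"roll": 0}
    - {"hand": 0.3,"x": 0,"y": 0,"z": -0.2,"roll": 0}
    - {"hand": 0.3,"x": 0,"y": 0,"z": -0.26,"roll": 0}
    - {"hand": 0.3,"x": 0,"y": 0,"z": -0.31,"roll": 0}
    - {"hand": 0.3,"x": 0.02,"y": 0.016,"z": -0.34,"roll": -0.03}
    - {"hand": 0.3,"x": 0.06,"y": 0.048,"z": -0.34,"roll": -0.065}
    - {"hand": 0.3,"x": 0.11,"y": 0.087,"z": -0.34,"roll": -0.1}
    - {"hand": 0.3,"x": 0.16,"y": 0.127,"z": -0.34,"roll": -0.14}

```text
time: 10.68
tool_pos: [0.4365, 0.1004, 0.2708]
tcp_rot: [0.328, 3.123, 0.001]
wrist_force: [0.1, -0.1, -0.7]
width: 0.527
grip_force: 41.4
```

Run:
```python
from h import *
shift([.40,.245,.27],216)
```

```text
t 10.68 p [0.4365 0.1004 0.2708] xaxis yaw deg 168.02 tilt [ 0.001  0.    -1.   ] q [ 0.17 -0.19  2.04  0.    1.3  -1.19] F [ 0.1 -0.1 -0.7] w 0.527 g 41.4
-> [0.4, 0.245, 0.27] 216 {'x': np.float64(0.1315), 'y': np.float64(0.2678), 'z': np.float64(0.0016), 'roll': np.float64(-0.2666)}
```

Emit:
servo_tool:
  targets:
    - {"hand": 0.3,"x": 0.03,"y": 0.05,"z": 0,"roll": -0.04}
    - {"hand": 0.3,"x": 0.05,"y": 0.1,"z": 0,"roll": -0.08}
    - {"hand": 0.3,"x": 0.08,"y": 0.15,"z": 0,"roll": -0.12}
    - {"hand": 0.3,"x": 0.1,"y": 0.2,"z": 0,"roll": -0.16}
    - {"hand": 0.3,"x": 0.12,"y": 0.24,"z": 0,"roll": -0.2}
    - {"hand": 0.3,"x": 0.13,"y": 0.26,"z": 0,"roll": -0.235}
    - {"hand": 0.3,"x": 0.13,"y": 0.268,"z": 0,"roll": -0.267}
    - {"hand": 0.3,"x": 0.13,"y": 0.268,"z": 0,"roll": -0.267}
    - {"hand": 0.3,"x": 0.13,"y": 0.268,"z": 0,"roll": -0.267}

```text
time: 11.43
tool_pos: [0.4012, 0.2446, 0.2699]
tcp_rot: [0.965, -2.989, 0.0]
wrist_force: [0.2, 0.2, -1.3]
width: 0.526
grip_force: 41.4
```

Run:
```python
from h import *
s,_=axes(); im=read_camera('wrist'); np.save('pics/w3.npy',im); np.save('pics/w3s.npy',{k:s[k] for k in('tool_pos','tcp_rot')},allow_pickle=True)
sd=read_camera('side'); np.save('pics/side3.npy',sd); C=cam('wrist',s)
q=(proj(C,[.4725,.298,.205])).round(); print('seat',q,'mug',proj(C,[.4725,.298,.075]).round(),'wheel',proj(C,[.56,.361,.229]).round(), 'side seat',proj(cam('side'),[.4725,.298,.205]))
W=np.zeros((600,800,3),np.uint8); W[:330,:440]=cv2.resize(im[:,:,::-1],(440,330)); W[330:,:360]=cv2.resize(sd[195:285,210:330,::-1],(360,270))
c=im[100:320,150:330,::-1]; W[:440,440:]=cv2.resize(c,(360,440),interpolation=cv2.INTER_CUBIC); cv2.imwrite('pics/w3.png',W)
```

```text
t 11.43 p [0.4012 0.2446 0.2699] xaxis yaw deg -144.23 tilt [-0. -0. -1.] q [ 0.49 -0.14  2.   -0.    1.29 -1.7 ] F [ 0.2  0.2 -1.3] w 0.526 g 41.4
seat [259. 349.] mug [259. 258.] wheel [259. 510.] side seat [253.05797232 225.029317  ]
```

View pics/w3.png

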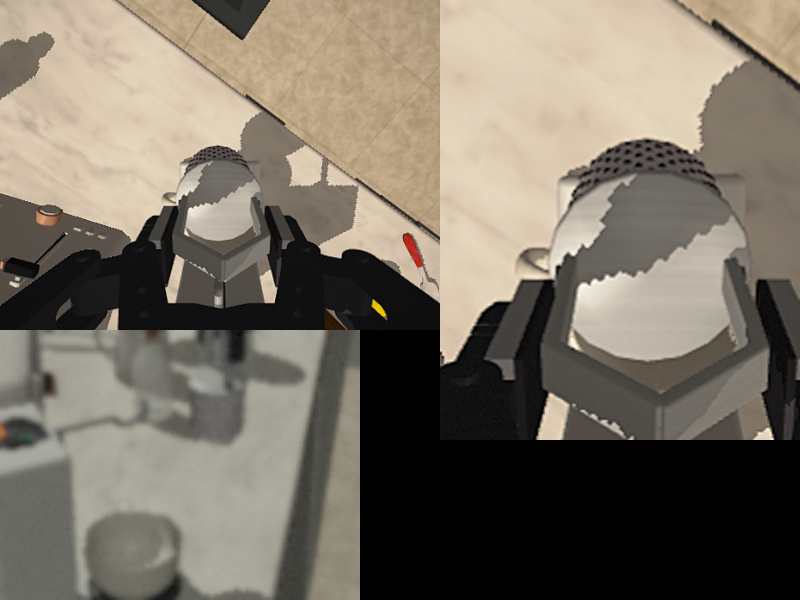

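The wrist view shows the bail level and centred between the fingers (peak u≈224 of 440). The hook tip is below it near (218,295) and the arm runs back at u≈222, so they line up well. The mug is upright and its handle is clear. I'll check the rod's lateral position numerically.

Run:
```python
from h import *
s=np.load('pics/w3s.npy',allow_pickle=True).item(); C=cam('wrist',s)
g=cv2.cvtColor(np.load('pics/w3.npy'),cv2.COLOR_RGB2GRAY)
for v in (326,332,336,340,344,348,352,356): print(v,g[v,236:284:1].tolist())
S=cam('side'); m=np.array([.4725,.298]); x=np.array([.809,.588])
for n,d,z in (('tip',-.0145,.221),('seat',0,.205)):
    P=[*(m+d*x),z]; print(n,P,'wrist',proj(C,P),'side',proj(S,P))
```

```text
326 [78, 77, 78, 78, 76, 79, 79, 78, 78, 78, 77, 77, 79, 77, 66, 62, 62, 62, 113, 133, 77, 93, 106, 102, 81, 132, 184, 144, 122, 98, 76, 75, 76, 77, 77, 76, 78, 76, 78, 78, 78, 77, 79, 78, 77, 78, 77, 78]
332 [78, 76, 78, 77, 77, 78, 79, 78, 78, 78, 78, 79, 74, 64, 63, 64, 64, 64, 63, 63, 64, 65, 72, 67, 13, 33, 72, 81, 78, 78, 76, 78, 76, 78, 76, 79, 78, 78, 76, 77, 79, 78, 78, 77, 78, 76, 76, 78]
336 [76, 78, 78, 77, 77, 77, 77, 79, 78, 79, 78, 79, 74, 63, 64, 69, 70, 70, 73, 75, 77, 77, 77, 66, 29, 20, 61, 81, 78, 78, 78, 79, 78, 76, 76, 77, 79, 78, 77, 78, 77, 78, 77, 78, 77, 78, 77, 77]
340 [77, 76, 76, 77, 77, 75, 77, 76, 77, 76, 76, 77, 72, 67, 72, 77, 85, 94, 100, 99, 103, 104, 101, 84, 11, 22, 61, 81, 77, 77, 76, 77, 77, 77, 78, 76, 76, 76, 77, 77, 76, 77, 78, 77, 76, 76, 77, 75]
344 [77, 76, 77, 77, 77, 75, 76, 78, 77, 76, 76, 77, 73, 111, 142, 114, 91, 84, 91, 94, 104, 122, 118, 85, 10, 19, 61, 81, 77, 77, 77, 76, 77, 76, 76, 76, 75, 77, 76, 77, 76, 76, 77, 75, 77, 75, 76, 76]
348 [76, 77, 76, 76, 77, 76, 77, 78, 76, 76, 75, 74, 67, 112, 161, 172, 193, 199, 183, 170, 159, 144, 121, 82, 10, 8, 52, 82, 77, 76, 76, 76, 78, 78, 75, 77, 76, 75, 75, 76, 76, 77, 75, 77, 76, 75, 76, 76]
352 [78, 76, 77, 76, 77, 78, 77, 77, 76, 77, 74, 74, 67, 119, 163, 175, 193, 199, 183, 171, 162, 146, 123, 84, 11, 8, 52, 83, 78, 74, 75, 76, 74, 76, 76, 77, 77, 75, 76, 77, 77, 76, 78, 77, 77, 76, 79, 82]
356 [15, 9, 10, 11, 8, 16, 27, 41, 49, 53, 61, 66, 57, 96, 139, 136, 131, 127, 121, 112, 102, 94, 95, 82, 31, 8, 53, 86, 83, 78, 66, 67, 63, 61, 53, 33, 28, 15, 5, 10, 8, 11, 14, 14, 15, 14, 18, 15]
tip [np.float64(0.4607695), np.float64(0.289474), 0.221] wrist [259.26349041 347.63071975] side [257.92994312 218.73019134]
seat [np.float64(0.4725), np.float64(0.298), 0.205] wrist [259.18572007 348.71573908] side [253.05797232 225.029317  ]
```

Run:
```python
from h import *
shift([.401,.243,.213],216);shift([.474,.296,.213],216);shift([.474,.296,.183],216)
```

```text
t 11.53 p [0.4014 0.2441 0.27  ] xaxis yaw deg -144.27 tilt [-0. -0. -1.] q [ 0.49 -0.15  2.   -0.    1.29 -1.7 ] F [ 0.  -0.6 -1. ] w 0.527 g 41.4
-> [0.401, 0.243, 0.213] 216 {'x': np.float64(0.0019), 'y': np.float64(-0.0012), 'z': np.float64(0.1139), 'roll': np.float64(-0.0015)}
t 11.53 p [0.4014 0.2441 0.27  ] xaxis yaw deg -144.27 tilt [-0. -0. -1.] q [ 0.49 -0.15  2.   -0.    1.29 -1.7 ] F [ 0.  -0.6 -1. ] w 0.527 g 41.4
-> [0.474, 0.296, 0.213] 216 {'x': np.float64(-0.1785), 'y': np.float64(-0.0004), 'z': np.float64(0.1139), 'roll': np.float64(-0.0015)}
t 11.53 p [0.4014 0.2441 0.27  ] xaxis yaw deg -144.27 tilt [-0. -0. -1.] q [ 0.49 -0.15  2.   -0.    1.29 -1.7 ] F [ 0.  -0.6 -1. ] w 0.527 g 41.4
-> [0.474, 0.296, 0.183] 216 {'x': np.float64(-0.1785), 'y': np.float64(-0.0004), 'z': np.float64(0.1739), 'roll': np.float64(-0.0015)}
```

Emit:
servo_tool:
  targets:
    - {"hand": 0.3,"x": 0,"y": -0.003,"z": 0.05,"roll": 0}
    - {"hand": 0.3,"x": 0,"y": -0.003,"z": 0.1,"roll": 0}
    - {"hand": 0.3,"x": 0,"y": -0.003,"z": 0.114,"roll": 0}
    - {"hand": 0.3,"x": 0,"y": -0.003,"z": 0.114,"roll": 0}
    - {"hand": 0.3,"x": -0.03,"y": -0.003,"z": 0.114,"roll": 0}
    - {"hand": 0.3,"x": -0.07,"y": -0.003,"z": 0.114,"roll": 0}
    - {"hand": 0.3,"x": -0.11,"y": -0.003,"z": 0.114,"roll": 0}
    - {"hand": 0.3,"x": -0.15,"y": -0.003,"z": 0.114,"roll": 0}
    - {"hand": 0.3,"x": -0.178,"y": -0.003,"z": 0.114,"roll": 0}
    - {"hand": 0.3,"x": -0.178,"y": -0.003,"z": 0.114,"roll": 0}

```text
time: 12.37
tool_pos: [0.4776, 0.2972, 0.215]
tcp_rot: [-0.965, 2.985, 0.002]
wrist_force: [0.4, -0.1, -1.1]
width: 0.53
grip_force: 41.4
```

Run:
```python
from h import *
s,_=axes(); im=read_camera('wrist'); np.save('pics/w4.npy',im); C=cam('wrist',s)
g=cv2.cvtColor(im,cv2.COLOR_RGB2GRAY)
for P in ([.474,.296,.205],[.4623,.2875,.221],[*(np.array(s['tool_pos'])+[0,0,.027])]): print(proj(C,P))
for v in range(200,300,10): print(v,g[v,216:300:3].tolist())
sd=read_camera('side'); np.save('pics/side4.npy',sd)
```

```text
t 12.37 p [0.4776 0.2972 0.215 ] xaxis yaw deg -144.17 tilt [ 0.004  0.002 -1.   ] q [ 0.51  0.07  1.89  0.    1.17 -1.68] F [ 0.4 -0.1 -1.1] w 0.53 g 41.4
[259.03605089 259.88324699]
[259.17747356 245.05176585]
[255.98111689 322.84003733]
200 [33, 89, 104, 105, 106, 107, 109, 110, 113, 115, 116, 119, 119, 119, 119, 118, 117, 117, 116, 116, 115, 116, 117, 118, 118, 97, 96, 94]
210 [103, 104, 106, 109, 111, 112, 115, 120, 120, 121, 122, 123, 123, 123, 122, 123, 122, 121, 121, 123, 122, 122, 123, 122, 121, 120, 120, 118]
220 [104, 106, 106, 108, 110, 109, 110, 112, 113, 115, 116, 119, 105, 69, 68, 83, 120, 119, 119, 117, 207, 173, 199, 120, 131, 134, 134, 133]
230 [73, 108, 106, 108, 109, 108, 110, 111, 112, 111, 113, 74, 82, 87, 96, 97, 87, 205, 200, 202, 203, 205, 204, 206, 206, 184, 69, 69]
240 [87, 106, 105, 100, 96, 246, 234, 231, 226, 222, 217, 186, 89, 106, 114, 115, 99, 202, 201, 201, 201, 200, 200, 201, 202, 145, 96, 75]
250 [82, 239, 236, 236, 232, 228, 223, 219, 215, 212, 211, 187, 85, 104, 116, 134, 100, 205, 203, 201, 202, 201, 201, 201, 200, 188, 61, 138]
260 [172, 208, 209, 210, 210, 212, 208, 206, 204, 203, 202, 174, 193, 239, 197, 180, 98, 198, 194, 193, 193, 190, 189, 187, 183, 181, 168, 133]
270 [87, 87, 96, 210, 206, 205, 205, 205, 205, 203, 204, 189, 138, 126, 115, 97, 89, 201, 196, 194, 192, 190, 195, 113, 86, 85, 88, 91]
280 [84, 77, 75, 75, 73, 87, 86, 87, 85, 82, 75, 92, 145, 140, 126, 105, 102, 85, 87, 89, 88, 85, 88, 88, 83, 74, 75, 77]
290 [84, 86, 88, 86, 87, 88, 84, 79, 76, 76, 73, 100, 146, 139, 128, 108, 103, 87, 84, 74, 76, 76, 76, 101, 118, 117, 137, 135]
```

Run:
```python
from h import *
g=cv2.cvtColor(np.load('pics/w4.npy'),cv2.COLOR_RGB2GRAY); s,_=axes(); C=cam('wrist',s)
for u in (253,256,259,262): print(u,[int(x) for x in g[214:330:2,u]])
Rt=R.from_rotvec(s['tcp_rot']).as_matrix()
for v in (217,252,256,260,264,268):
    for z in (.221,.215): P=onz(C,257.5,v,z); print(v,z,(Rt.T@(P-s['tool_pos']))[:2].round(4),end=' ')
    print()
print('predicted front bail edge u at peak', proj(C,np.array(s['tool_pos'])+Rt@[.005,0,-.027]),proj(C,np.array(s['tool_pos'])+Rt@[.005,0,-.021]))
```

```text
t 12.47 p [0.4751 0.2957 0.2141] xaxis yaw deg -144.15 tilt [ 0.001  0.    -1.   ] q [ 0.51  0.07  1.89 -0.    1.17 -1.68] F [-0.4 -0.2 -1.8] w 0.529 g 41.4
253 [121, 123, 125, 77, 70, 73, 73, 79, 82, 86, 92, 95, 97, 96, 90, 95, 93, 93, 94, 93, 94, 90, 200, 219, 213, 213, 213, 215, 134, 143, 143, 144, 142, 144, 143, 143, 142, 144, 143, 145, 67, 77, 75, 84, 86, 87, 88, 88, 84, 86, 86, 84, 85, 85, 84, 72, 206, 198]
256 [120, 122, 116, 70, 72, 74, 76, 82, 91, 99, 114, 111, 111, 109, 104, 110, 109, 108, 109, 110, 109, 109, 95, 188, 235, 235, 234, 239, 123, 136, 137, 136, 136, 136, 137, 136, 136, 136, 136, 137, 126, 73, 76, 77, 85, 86, 85, 85, 87, 84, 85, 85, 85, 85, 87, 86, 69, 219]
259 [119, 122, 113, 68, 71, 73, 73, 87, 95, 105, 112, 122, 125, 116, 112, 127, 125, 124, 123, 125, 125, 130, 202, 193, 192, 191, 190, 195, 109, 121, 120, 119, 121, 121, 120, 121, 120, 120, 121, 121, 122, 90, 74, 77, 87, 119, 125, 121, 120, 121, 115, 116, 116, 114, 111, 110, 98, 189]
262 [120, 121, 121, 105, 73, 74, 73, 85, 98, 106, 114, 127, 123, 115, 112, 118, 119, 118, 119, 118, 117, 158, 151, 151, 151, 151, 151, 153, 94, 103, 103, 103, 103, 104, 103, 104, 102, 104, 103, 103, 105, 69, 73, 76, 78, 108, 110, 109, 110, 110, 111, 113, 113, 111, 111, 128, 194, 156]
217 0.221 [0.0296 0.0005] 217 0.215 [0.0274 0.0005] 
252 0.221 [0.0157 0.0005] 252 0.215 [0.0127 0.0005] 
256 0.221 [0.014  0.0005] 256 0.215 [0.011  0.0005] 
260 0.221 [0.0124 0.0005] 260 0.215 [0.0093 0.0005] 
264 0.221 [0.0107 0.0005] 264 0.215 [0.0075 0.0005] 
268 0.221 [0.009  0.0005] 268 0.215 [0.0058 0.0005] 
predicted front bail edge u at peak [256.00932786 309.32776582] [256.08313479 298.68753358]
```

Emit:
servo_tool:
  targets:
    - {"hand": 0.3,"x": -0.008,"y": 0,"z": 0,"roll": 0}
    - {"hand": 0.3,"x": -0.008,"y": 0,"z": 0.015,"roll": 0}
    - {"hand": 0.3,"x": -0.008,"y": 0,"z": 0.03,"roll": 0}
    - {"hand": 0.3,"x": -0.008,"y": 0,"z": 0.042,"roll": 0}
    - {"hand": 0.3,"x": -0.008,"y": 0,"z": 0.052,"roll": 0}
    - {"hand": 0.3,"x": -0.008,"y": 0,"z": 0.052,"roll": 0}

```text
time: 12.97
tool_pos: [0.4769, 0.2964, 0.1865]
tcp_rot: [0.968, -2.986, 0.004]
wrist_force: [-1.1, -4.5, 2.8]
width: 0.526
grip_force: 41.6
```

Emit:
servo_tool:
  targets:
    - {"hand": 0.3,"x": 0,"y": 0,"z": 0.003,"roll": 0}
    - {"hand": 0.3,"x": 0,"y": 0,"z": 0.005,"roll": 0}
    - {"hand": 0.3,"x": 0,"y": 0,"z": 0.007,"roll": 0}
    - {"hand": 0.3,"x": 0,"y": 0,"z": 0.007,"roll": 0}

```text
time: 13.3
tool_pos: [0.4776, 0.2966, 0.186]
tcp_rot: [0.968, -2.988, 0.003]
wrist_force: [-6.2, -8.3, 16.0]
width: 0.526
grip_force: 42.9
```

Run:
```python
from h import *
s,_=axes(); im=read_camera('wrist'); np.save('pics/w5.npy',im); C=cam('wrist',s)
g=cv2.cvtColor(im,cv2.COLOR_RGB2GRAY)
for u in (253,257,261): print(u,[int(x) for x in g[190:330:2,u]])
for k in range(3):
    read_camera('side'); print(bot.read_state()['wrist_force'].round(2))
```

```text
t 13.3 p [0.4776 0.2966 0.186 ] xaxis yaw deg -144.09 tilt [ 0.    -0.002 -1.   ] q [ 0.51  0.1   1.92 -0.    1.12 -1.68] F [-6.2 -8.3 16. ] w 0.526 g 42.9
253 [115, 114, 117, 118, 123, 123, 118, 124, 125, 120, 125, 126, 125, 121, 123, 123, 120, 119, 120, 119, 119, 110, 179, 204, 197, 201, 203, 200, 204, 204, 209, 51, 70, 72, 73, 73, 73, 76, 79, 83, 84, 89, 92, 96, 97, 96, 92, 92, 93, 93, 93, 70, 76, 77, 84, 89, 87, 87, 87, 86, 85, 87, 85, 84, 86, 85, 84, 142, 143, 141]
257 [115, 115, 117, 120, 123, 122, 119, 123, 126, 120, 122, 125, 124, 120, 123, 123, 118, 119, 117, 117, 111, 208, 201, 199, 195, 197, 200, 199, 201, 209, 115, 72, 74, 75, 72, 73, 74, 79, 84, 90, 96, 104, 115, 110, 110, 112, 110, 104, 109, 110, 110, 109, 74, 76, 77, 83, 94, 95, 97, 96, 97, 100, 101, 104, 101, 103, 105, 103, 137, 135]
261 [117, 115, 119, 118, 122, 120, 119, 123, 124, 121, 122, 124, 124, 122, 122, 121, 117, 117, 116, 110, 175, 199, 200, 199, 199, 197, 201, 197, 201, 204, 167, 69, 73, 71, 73, 72, 73, 80, 89, 95, 102, 107, 115, 125, 125, 116, 114, 111, 124, 124, 124, 125, 86, 75, 75, 79, 93, 92, 95, 97, 97, 99, 100, 102, 100, 102, 101, 104, 118, 116]
[-6.38 -7.01 15.36]
[-6.79 -7.56 16.12]
[-5.69 -6.92 16.26]
```

Contact came at about the right height, but with roughly 10 N pushing toward the front. That suggests the bail is touching the arm's rear slope. I'll lift slightly, shift about 3 mm forward and lower again.

Emit:
servo_tool:
  targets:
    - {"hand": 0.3,"x": 0,"y": 0,"z": -0.012,"roll": 0}
    - {"hand": 0.3,"x": 0.006,"y": 0,"z": -0.016,"roll": 0}
    - {"hand": 0.3,"x": 0.006,"y": 0,"z": -0.016,"roll": 0}
    - {"hand": 0.3,"x": 0.006,"y": 0,"z": -0.008,"roll": 0}
    - {"hand": 0.3,"x": 0.006,"y": 0,"z": -0.004,"roll": 0}
    - {"hand": 0.3,"x": 0.006,"y": 0,"z": -0.002,"roll": 0}
    - {"hand": 0.3,"x": 0.006,"y": 0,"z": -0.002,"roll": 0}

```text
time: 14.08
tool_pos: [0.4762, 0.2959, 0.1862]
tcp_rot: [-0.968, 2.987, -0.002]
wrist_force: [-2.1, -3.9, 11.2]
width: 0.528
grip_force: 42.5
```

Run:
```python
from h import *
s,_=axes(); im=read_camera('wrist'); np.save('pics/w6.npy',im); C=cam('wrist',s)
g=cv2.cvtColor(im,cv2.COLOR_RGB2GRAY)
for u in (253,257,261): print(u,[int(x) for x in g[240:330:2,u]])
f=[]
for k in range(3): read_camera('side'); f.append(bot.read_state()['wrist_force'])
f=np.mean(f,0); print(f.round(2),'steeper x,y',f[0]*.809+f[1]*.588,-f[0]*.588+f[1]*.809)
```

```text
t 14.08 p [0.4762 0.2959 0.1862] xaxis yaw deg -144.09 tilt [ 0.002 -0.001 -1.   ] q [ 0.51  0.1   1.92 -0.    1.12 -1.68] F [-2.1 -3.9 11.2] w 0.528 g 42.5
253 [204, 202, 202, 205, 204, 208, 208, 207, 53, 72, 73, 74, 75, 73, 75, 79, 82, 84, 90, 94, 97, 99, 101, 99, 92, 95, 91, 73, 78, 79, 86, 89, 86, 86, 87, 85, 85, 86, 86, 87, 85, 84, 88, 145, 139]
257 [200, 200, 202, 203, 204, 207, 210, 140, 70, 73, 73, 74, 73, 73, 79, 82, 90, 95, 101, 116, 116, 110, 112, 111, 104, 111, 111, 105, 74, 76, 79, 88, 97, 96, 98, 97, 99, 101, 101, 102, 103, 104, 105, 99, 134]
261 [201, 199, 200, 203, 203, 206, 208, 189, 65, 72, 73, 72, 73, 74, 79, 88, 94, 101, 105, 111, 120, 132, 118, 116, 111, 128, 126, 127, 70, 77, 75, 83, 94, 92, 94, 98, 99, 98, 100, 101, 100, 102, 103, 132, 116]
[-1.94 -4.63 11.07] steeper x,y -4.294404310237199 -2.607521549410283
```

Emit:
servo_tool:
  targets:
    - {"hand": 0.3,"x": 0,"y": 0,"z": -0.006,"roll": 0}
    - {"hand": 0.3,"x": 0,"y": 0,"z": -0.006,"roll": 0}
    - {"hand": 0.3,"x": 0,"y": 0,"z": -0.006,"roll": 0}

```text
time: 14.53
tool_pos: [0.4754, 0.2963, 0.1872]
tcp_rot: [-0.968, 2.989, 0.0]
wrist_force: [0.1, -0.3, 2.9]
width: 0.527
grip_force: 41.8
```

Emit:
servo_tool:
  targets:
    - {"hand": 0.3,"x": 0.005,"y": 0,"z": 0,"roll": 0}
    - {"hand": 0.3,"x": 0.01,"y": 0,"z": 0,"roll": 0}
    - {"hand": 0.3,"x": 0.01,"y": 0,"z": 0,"roll": 0}

```text
time: 14.78
tool_pos: [0.471, 0.2929, 0.1871]
tcp_rot: [0.968, -2.988, 0.001]
wrist_force: [1.0, -0.6, -0.1]
width: 0.528
grip_force: 41.5
```

Emit:
servo_tool:
  targets:
    - {"hand": 0.3,"x": 0.004,"y": 0,"z": 0,"roll": 0}
    - {"hand": 0.3,"x": 0.008,"y": 0,"z": 0,"roll": 0}
    - {"hand": 0.3,"x": 0.008,"y": 0,"z": 0,"roll": 0}

```text
time: 15.03
tool_pos: [0.4687, 0.291, 0.1878]
tcp_rot: [-0.968, 2.987, -0.0]
wrist_force: [4.4, -0.7, 0.5]
width: 0.527
grip_force: 41.4
```

Emit:
servo_tool:
  targets:
    - {"hand": 0.3,"x": 0.002,"y": 0,"z": 0,"roll": 0}
    - {"hand": 0.3,"x": 0.004,"y": 0,"z": 0,"roll": 0}
    - {"hand": 0.3,"x": 0.004,"y": 0,"z": 0,"roll": 0}

```text
time: 15.28
tool_pos: [0.468, 0.2903, 0.1882]
tcp_rot: [-0.967, 2.985, 0.001]
wrist_force: [5.7, 1.6, -1.4]
width: 0.527
grip_force: 41.3
```

Emit:
servo_tool:
  targets:
    - {"hand": 0.3,"x": -0.006,"y": 0,"z": 0,"roll": 0}
    - {"hand": 0.3,"x": -0.016,"y": 0,"z": 0,"roll": 0}
    - {"hand": 0.3,"x": -0.016,"y": 0,"z": 0,"roll": 0}
    - {"hand": 0.3,"x": -0.016,"y": 0,"z": 0.003,"roll": 0}
    - {"hand": 0.3,"x": -0.016,"y": 0,"z": 0.004,"roll": 0}
    - {"hand": 0.3,"x": -0.016,"y": 0,"z": 0.004,"roll": 0}

```text
time: 15.78
tool_pos: [0.4732, 0.2944, 0.1869]
tcp_rot: [-0.968, 2.988, -0.0]
wrist_force: [-0.1, -3.3, 8.2]
width: 0.53
grip_force: 42.2
```

The tip blocks forward motion, so the bail is hooked. I'll ease the pressure, release gently and rise.

Emit:
servo_tool:
  targets:
    - {"hand": 0.3,"x": 0,"y": 0,"z": -0.003,"roll": 0}
    - {"hand": 0.3,"x": 0,"y": 0,"z": -0.003,"roll": 0}
    - {"hand": -0.2,"x": 0,"y": 0,"z": -0.003,"roll": 0}
    - {"hand": -0.5,"x": 0,"y": 0,"z": -0.003,"roll": 0}
    - {"hand": -0.6,"x": 0,"y": 0,"z": -0.003,"roll": 0}
    - {"hand": -0.6,"x": 0,"y": 0,"z": -0.003,"roll": 0}
    - {"hand": -0.6,"x": 0,"y": 0,"z": -0.02,"roll": 0}
    - {"hand": -0.6,"x": 0,"y": 0,"z": -0.06,"roll": 0}
    - {"hand": -0.6,"x": 0,"y": 0,"z": -0.12,"roll": 0}
    - {"hand": -0.6,"x": 0,"y": 0,"z": -0.2,"roll": 0}

```text
time: 16.62
tool_pos: [0.4709, 0.2934, 0.2836]
tcp_rot: [0.966, -2.982, 0.002]
wrist_force: [0.5, 0.6, -0.1]
width: 0.799
grip_force: 0.0
```

Emit:
servo_tool:
  targets:
    - {"hand": -0.6,"x": 0.03,"y": 0,"z": -0.06,"roll": 0}
    - {"hand": -0.6,"x": 0.08,"y": 0,"z": -0.08,"roll": 0}
    - {"hand": 1,"x": 0.08,"y": 0,"z": -0.08,"roll": 0}
    - {"hand": 1,"x": 0.08,"y": 0,"z": -0.08,"roll": 0}
    - {"hand": 1,"x": 0.08,"y": 0,"z": -0.08,"roll": 0}
    - {"hand": 1,"x": 0.08,"y": 0,"z": -0.08,"roll": 0}
    - {"hand": 1,"x": 0.08,"y": 0,"z": -0.08,"roll": 0}
    - {"hand": 1,"x": 0.08,"y": 0,"z": -0.08,"roll": 0}
  grip_force: 30

```text
time: 17.28
tool_pos: [0.4404, 0.271, 0.3241]
tcp_rot: [0.967, -2.986, 0.001]
wrist_force: [0.1, 0.1, 0.2]
width: -0.001
grip_force: 0.0
```

Run:
```python
from h import *
s,Rt=axes(); im=read_camera('wrist'); np.save('pics/w7.npy',im); sd=read_camera('side'); np.save('pics/side7.npy',sd); C=cam('wrist',s); S=cam('side')
for n,P in (('seat',[.4715,.2932,.205]),('lid',[.4715,.2932,.146]),('wheel',[.558,.356,.229]),('mug',[.4725,.298,.075])): print(n,'wrist',proj(C,P).round(),'side',proj(S,P).round(1))
def blobs(im,C,name,lo,hi,box=None,z=.222):
    h=cv2.cvtColor(im,cv2.COLOR_RGB2HSV); m=cv2.inRange(h,lo,hi)
    n,l,st,ce=cv2.connectedComponentsWithStats(m)
    for i in range(1,n):
        if st[i,4]>3: print(name,ce[i].round(1),st[i].tolist(),onz(C,*ce[i],z).round(4))
for nm,i,c in (('side',sd,S),('wrist',im,C)):
    blobs(i,c,nm+' orange',(5,140,120),(20,255,255)); blobs(i,c,nm+' green',(45,90,40),(75,255,255))
d=cv2.absdiff(cv2.cvtColor(sd,cv2.COLOR_RGB2GRAY),cv2.cvtColor(np.load('pics/side1.npy'),cv2.COLOR_RGB2GRAY))
m=(d[205:290,225:290]>20).astype(np.uint8)
for r in m[::2,::1]: print(''.join('#' if x else '.' for x in r))
```

```text
t 17.28 p [0.4404 0.271  0.3241] xaxis yaw deg -144.1 tilt [-0.002 -0.001 -1.   ] q [ 0.5  -0.07  1.84  0.    1.38 -1.69] F [0.1 0.1 0.2] w -0.001 g 0.0
seat wrist [256. 244.] side [253.8 224.1]
lid wrist [257. 218.] side [254.3 242.4]
wheel wrist [257. 381.] side [215.4 225.3]
mug wrist [260. 199.] side [254. 264.]
side orange [209.2 228.3] [208, 227, 3, 4, 9] [0.5731 0.3626 0.222 ]
side green [  1.8 175.3] [0, 175, 4, 2, 6] [1.4276 0.1853 0.222 ]
side green [  7.6 175.9] [5, 174, 5, 6, 9] [1.3996 0.1853 0.222 ]
side green [  2.2 179.4] [1, 178, 3, 4, 8] [1.3978 0.2143 0.222 ]
side green [  2.1 193.7] [0, 186, 7, 17, 67] [1.3086 0.3087 0.222 ]
wrist orange [374.4 349.9] [362, 339, 23, 24, 155] [0.484  0.4173 0.222 ]
wrist green [230.2 244.4] [229, 244, 3, 2, 5] [0.4767 0.2737 0.222 ]
..............................................#####..............
.................................................................
..............................................###.......#........
.......................................................###.......
........................................
[... 1833 characters left out ...]
##...########....###....................
.............########..################.#####....................
.............#####.######################.###....................
..............##..#########################.#....................
................###########################.###..................
................##########################...####................
..................#####################...##.######..............
......................###############...##.#######.####..........
...........................#####.....#.#...########..##..........
..........................#..##....#...############..............
.................................#############...................
```

The infuser hangs over the mug: in the side view it sits at u≈245–264, directly above the mug. Next I'll look at the wheel from behind and above it.

Emit:
servo_tool:
  targets:
    - {"hand": 1,"x": -0.05,"y": 0,"z": 0,"roll": 0}
    - {"hand": 1,"x": -0.12,"y": 0,"z": 0,"roll": 0}
    - {"hand": 1,"x": -0.2,"y": 0,"z": 0.01,"roll": 0}
    - {"hand": 1,"x": -0.27,"y": 0,"z": 0.03,"roll": 0}
    - {"hand": 1,"x": -0.33,"y": 0,"z": 0.048,"roll": 0}
    - {"hand": 1,"x": -0.348,"y": 0,"z": 0.048,"roll": 0}
    - {"hand": 1,"x": -0.348,"y": 0,"z": 0.048,"roll": 0}
    - {"hand": 1,"x": -0.348,"y": 0,"z": 0.048,"roll": 0}

```text
time: 18.05
tool_pos: [0.5811, 0.3728, 0.3005]
tcp_rot: [0.968, -2.987, 0.001]
wrist_force: [-0.6, -1.3, 0.8]
width: 0.002
grip_force: 0.0
```

```bash
cat > wh.py <<'E'
from h import *
def blobs(tag):
    s,Rt=axes(); im=read_camera('wrist'); np.save(f'pics/{tag}.npy',im); C=cam('wrist',s); h=cv2.cvtColor(im,cv2.COLOR_RGB2HSV)
    for n,lo,hi,z in (('orange',(4,130,60),(20,255,255),.227),('green',(45,90,40),(80,255,255),.2205),('dark',(0,0,0),(180,255,75),.2205),('white',(0,0,150),(180,40,255),.2205)):
        k,l,st,ce=cv2.connectedComponentsWithStats(cv2.inRange(h,lo,hi))
        for i in range(1,k):
            if st[i,4]>8 and abs(ce[i][0]-257)<110 and ce[i][1]<270:
                P=onz(C,*ce[i],z); print(n,ce[i].round(1),st[i].tolist(),P.round(4),'tool',(Rt.T@(P-s['tool_pos'])).round(4)[:2])
    return s,im,C
E
python3 - <<'E'
from wh import *
s,im,C=blobs('w8')
P=[.560,.358,.229]; print('pred wheel',proj(C,P))
E
```

```text
t 18.05 p [0.5811 0.3728 0.3005] xaxis yaw deg -144.1 tilt [-0.002 -0.001 -1.   ] q [ 0.53  0.27  1.5  -0.    1.37 -1.66] F [-0.6 -1.3  0.8] w 0.002 g 0.0
orange [256.6 196.5] [238, 191, 38, 11, 379] [0.5702 0.3649 0.227 ] tool [ 0.0133 -0.    ]
orange [359.2 219.7] [357, 218, 5, 4, 11] [0.5453 0.4247 0.227 ] tool [-0.0015  0.063 ]
orange [336.1 228.6] [334, 225, 6, 7, 15] [0.5581 0.417  0.227 ] tool [-0.0074  0.0493]
orange [320. 247.] [314, 244, 13, 9, 41] [0.5737 0.4167 0.227 ] tool [-0.0199  0.0399]
green [230.8 164. ] [224, 161, 14, 7, 87] [0.5643 0.3412 0.2205] tool [ 0.032  -0.0158]
green [282.7 163.9] [276, 161, 15, 7, 87] [0.5458 0.3668 0.2205] tool [0.032  0.0158]
dark [286.    1.8] [285, 0, 3, 5, 9] [0.4751 0.3153 0.2205] tool [0.1194 0.0155]
dark [269.2  47.2] [266, 45, 7, 5, 12] [0.4982 0.3212 0.2205] tool [0.0973 0.0068]
dark [247.8 102.9] [245, 102, 6, 3, 10] [0.5291 0.3288 0.2205] tool [ 0.0677 -0.0052]
dark [267.1 106.2] [263, 102, 8, 11, 32] [0.5241 0.3389 0.2205] tool [0.0659 0.006 ]
dark [264.4 146.3] [240, 121, 48, 79, 1490] [0.5437 0.3514 0.2205] tool [0.0427 0.
[... 1691 characters left out ...]
8, 72, 99, 3000] [0.5192 0.4037 0.2205] tool [0.0319 0.0613]
white [230.5 154.5] [227, 154, 8, 2, 16] [0.5597 0.3378 0.2205] tool [ 0.0378 -0.0158]
white [283.  154.5] [280, 154, 7, 2, 14] [0.5411 0.3634 0.2205] tool [0.0378 0.0158]
white [230.5 173.5] [227, 173, 8, 2, 16] [0.5693 0.3445 0.2205] tool [ 0.0261 -0.0161]
white [282.5 173.5] [279, 173, 8, 2, 16] [0.5506 0.3702 0.2205] tool [0.0261 0.0158]
white [282.5 182.5] [279, 182, 8, 2, 16] [0.5551 0.3737 0.2205] tool [0.0204 0.0159]
white [231.5 190. ] [228, 189, 8, 3, 20] [0.5776 0.3509 0.2205] tool [ 0.0156 -0.0157]
white [283.2 190.1] [280, 189, 6, 3, 13] [0.5588 0.3769 0.2205] tool [0.0156 0.0164]
pred wheel [257.32551909 177.35829114]
```

The wheel's 4-minute mark (its top) is at v=173.5, which is tool x = +26 mm. The green mark is at v=164, and the orange stripe at v=196.5 fits 2 minutes (30° behind the top). That means three clicks to the front. I'll press down first.

Emit:
servo_tool:
  targets:
    - {"hand": 1,"x": 0.044,"y": 0,"z": 0.03,"roll": 0}
    - {"hand": 1,"x": 0.044,"y": 0,"z": 0.07,"roll": 0}
    - {"hand": 1,"x": 0.044,"y": 0,"z": 0.095,"roll": 0}
    - {"hand": 1,"x": 0.044,"y": 0,"z": 0.102,"roll": 0}
    - {"hand": 1,"x": 0.044,"y": 0,"z": 0.106,"roll": 0}
    - {"hand": 1,"x": 0.044,"y": 0,"z": 0.109,"roll": 0}
    - {"hand": 1,"x": 0.044,"y": 0,"z": 0.109,"roll": 0}
    - {"hand": 1,"x": 0.044,"y": 0,"z": 0.109,"roll": 0}

```text
time: 18.77
tool_pos: [0.5642, 0.3604, 0.2482]
tcp_rot: [-0.967, 2.987, 0.001]
wrist_force: [-0.3, -0.6, 1.2]
width: -0.003
grip_force: 0.0
```

Just touching. I'll press about 3 mm more.

Emit:
servo_tool:
  targets:
    - {"hand": 1,"x": 0,"y": 0,"z": 0.003,"roll": 0}
    - {"hand": 1,"x": 0,"y": 0,"z": 0.005,"roll": 0}
    - {"hand": 1,"x": 0,"y": 0,"z": 0.005,"roll": 0}
    - {"hand": 1,"x": 0,"y": 0,"z": 0.005,"roll": 0}

```text
time: 19.1
tool_pos: [0.5643, 0.3605, 0.2457]
tcp_rot: [-0.967, 2.987, 0.001]
wrist_force: [1.6, 0.2, 4.3]
width: -0.0
grip_force: 1.9
```

Emit:
servo_tool:
  targets:
    - {"hand": 1,"x": 0,"y": 0,"z": 0.002,"roll": 0}
    - {"hand": 1,"x": 0.004,"y": 0,"z": 0.002,"roll": 0}
    - {"hand": 1,"x": 0.008,"y": 0,"z": 0.002,"roll": 0}
    - {"hand": 1,"x": 0.012,"y": 0,"z": 0.002,"roll": 0}
    - {"hand": 1,"x": 0.016,"y": 0,"z": 0.002,"roll": 0}
    - {"hand": 1,"x": 0.016,"y": 0,"z": 0.002,"roll": 0}
    - {"hand": 1,"x": 0.016,"y": 0,"z": 0.002,"roll": 0}

```text
time: 19.68
tool_pos: [0.5581, 0.356, 0.2447]
tcp_rot: [-0.967, 2.985, 0.001]
wrist_force: [4.1, 2.2, 5.3]
width: -0.0
grip_force: 2.8
```

Emit:
servo_tool:
  targets:
    - {"hand": 1,"x": 0,"y": 0,"z": -0.01,"roll": 0}
    - {"hand": 1,"x": 0,"y": 0,"z": -0.05,"roll": 0}
    - {"hand": 1,"x": -0.04,"y": 0,"z": -0.11,"roll": 0}
    - {"hand": 1,"x": -0.06,"y": 0,"z": -0.11,"roll": 0}
    - {"hand": 1,"x": -0.06,"y": 0,"z": -0.11,"roll": 0}
    - {"hand": 1,"x": -0.06,"y": 0,"z": -0.11,"roll": 0}

```text
time: 20.18
tool_pos: [0.5806, 0.3725, 0.2969]
tcp_rot: [0.967, -2.985, 0.001]
wrist_force: [-0.9, 0.8, 0.2]
width: -0.0
grip_force: 0.0
```

```bash
python3 - <<'E' | grep -E "^t|orange|green"
from wh import *
blobs('w9')
E
```

```text
t 20.18 p [0.5806 0.3725 0.2969] xaxis yaw deg -144.1 tilt [-0.003 -0.002 -1.   ] q [ 0.53  0.27  1.51 -0.    1.36 -1.66] F [-0.9  0.8  0.2] w -0.0 g 0.0
orange [256.9 200.6] [238, 195, 38, 11, 373] [0.5707 0.3654 0.227 ] tool [0.0119 0.0001]
orange [360.3 221.8] [358, 220, 5, 5, 11] [0.5448 0.424  0.227 ] tool [-0.0015  0.0627]
orange [336.2 231.1] [334, 229, 6, 5, 14] [0.558  0.4161 0.227 ] tool [-0.0076  0.0486]
orange [340.4 235. ] [338, 234, 6, 3, 9] [0.5585 0.4198 0.227 ] tool [-0.0102  0.0513]
orange [318.  247.4] [316, 245, 4, 5, 13] [0.573  0.4139 0.227 ] tool [-0.0184  0.038 ]
orange [323.6 248.8] [319, 246, 10, 7, 22] [0.5717 0.4173 0.227 ] tool [-0.0194  0.0415]
green [225. 106.] [224, 105, 3, 3, 9] [0.5374 0.3189 0.2205] tool [ 0.0661 -0.0181]
green [283.  166.3] [276, 163, 15, 7, 84] [0.5458 0.3667 0.2205] tool [0.0313 0.0157]
green [230.4 166.5] [223, 164, 15, 6, 80] [0.5643 0.3413 0.2205] tool [ 0.0311 -0.0157]
```

The stripe is still at 2 minutes: it's 34 px from green, against 32.5 px before, so the wheel slipped or fell back. I'll press harder (about 7 N) with a longer, slower stroke.

Emit:
servo_tool:
  targets:
    - {"hand": 1,"x": 0.04,"y": 0,"z": 0.05,"roll": 0}
    - {"hand": 1,"x": 0.04,"y": 0,"z": 0.09,"roll": 0}
    - {"hand": 1,"x": 0.04,"y": 0,"z": 0.103,"roll": 0}
    - {"hand": 1,"x": 0.04,"y": 0,"z": 0.108,"roll": 0}
    - {"hand": 1,"x": 0.04,"y": 0,"z": 0.112,"roll": 0}
    - {"hand": 1,"x": 0.04,"y": 0,"z": 0.112,"roll": 0}
    - {"hand": 1,"x": 0.04,"y": 0,"z": 0.112,"roll": 0}
    - {"hand": 1,"x": 0.04,"y": 0,"z": 0.112,"roll": 0}

```text
time: 20.9
tool_pos: [0.5654, 0.3616, 0.2441]
tcp_rot: [-0.968, 2.987, 0.001]
wrist_force: [-0.5, 1.1, 6.0]
width: -0.0
grip_force: 3.3
```

Emit:
servo_tool:
  targets:
    - {"hand": 1,"x": 0.003,"y": 0,"z": 0.001,"roll": 0}
    - {"hand": 1,"x": 0.006,"y": 0,"z": 0.001,"roll": 0}
    - {"hand": 1,"x": 0.009,"y": 0,"z": 0.001,"roll": 0}
    - {"hand": 1,"x": 0.009,"y": 0,"z": 0.001,"roll": 0}

```text
time: 21.23
tool_pos: [0.5619, 0.359, 0.2439]
tcp_rot: [-0.967, 2.987, 0.001]
wrist_force: [-0.6, 0.3, 7.6]
width: -0.005
grip_force: 3.5
```

Emit:
servo_tool:
  targets:
    - {"hand": 1,"x": 0.003,"y": 0,"z": 0,"roll": 0}
    - {"hand": 1,"x": 0.006,"y": 0,"z": 0,"roll": 0}
    - {"hand": 1,"x": 0.009,"y": 0,"z": 0,"roll": 0}
    - {"hand": 1,"x": 0.009,"y": 0,"z": 0,"roll": 0}

```text
time: 21.57
tool_pos: [0.5581, 0.3563, 0.2438]
tcp_rot: [-0.967, 2.987, 0.001]
wrist_force: [0.1, -0.3, 7.0]
width: -0.003
grip_force: 3.5
```

Emit:
servo_tool:
  targets:
    - {"hand": 1,"x": 0.003,"y": 0,"z": 0,"roll": 0}
    - {"hand": 1,"x": 0.005,"y": 0,"z": 0,"roll": 0}
    - {"hand": 1,"x": 0.005,"y": 0,"z": 0,"roll": 0}

```text
time: 21.82
tool_pos: [0.5558, 0.3546, 0.2436]
tcp_rot: [-0.968, 2.988, 0.001]
wrist_force: [-0.6, -1.0, 7.0]
width: 0.002
grip_force: 3.7
```

Emit:
servo_tool:
  targets:
    - {"hand": 1,"x": 0,"y": 0,"z": -0.01,"roll": 0}
    - {"hand": 1,"x": 0,"y": 0,"z": -0.05,"roll": 0}
    - {"hand": 1,"x": -0.04,"y": 0,"z": -0.11,"roll": 0}
    - {"hand": 1,"x": -0.063,"y": 0,"z": -0.11,"roll": 0}
    - {"hand": 1,"x": -0.063,"y": 0,"z": -0.11,"roll": 0}
    - {"hand": 1,"x": -0.063,"y": 0,"z": -0.11,"roll": 0}

```text
time: 22.32
tool_pos: [0.5809, 0.3726, 0.2959]
tcp_rot: [0.967, -2.986, 0.001]
wrist_force: [-0.9, -0.4, -0.4]
width: -0.001
grip_force: 0.0
```

```bash
python3 - <<'E' | grep -E "^t|orange|green"
from wh import *
blobs('w10')
E
```

```text
t 22.32 p [0.5809 0.3726 0.2959] xaxis yaw deg -144.1 tilt [-0.002 -0.001 -1.   ] q [ 0.53  0.27  1.51 -0.    1.36 -1.66] F [-0.9 -0.4 -0.4] w -0.001 g 0.0
orange [256.9 190.7] [237, 185, 40, 12, 457] [0.5659 0.3619 0.227 ] tool [0.0182 0.0001]
orange [348.8 222.9] [339, 217, 18, 12, 52] [0.5496 0.4186 0.227 ] tool [-0.0019  0.0555]
orange [361.3 221.1] [360, 219, 5, 5, 13] [0.5444 0.4239 0.227 ] tool [-0.0007  0.0629]
orange [352.8 226.5] [350, 225, 6, 4, 13] [0.55   0.4221 0.227 ] tool [-0.0042  0.0581]
orange [334.5 237.8] [328, 229, 13, 17, 62] [0.5622 0.4178 0.227 ] tool [-0.0116  0.0475]
orange [340.8 234.9] [339, 234, 5, 3, 9] [0.5585 0.4197 0.227 ] tool [-0.0097  0.0512]
green [225. 105.] [224, 104, 3, 3, 9] [0.5372 0.3189 0.2205] tool [ 0.0667 -0.0179]
green [230.3 166. ] [223, 163, 15, 7, 92] [0.5643 0.3412 0.2205] tool [ 0.0316 -0.0157]
green [283.2 166. ] [276, 163, 15, 7, 91] [0.5458 0.3667 0.2205] tool [0.0317 0.0157]
```

That was one click: the stripe is now at 3 minutes. Next, the same press with a 10 mm stroke.

Emit:
servo_tool:
  targets:
    - {"hand": 1,"x": 0.041,"y": 0,"z": 0.05,"roll": 0}
    - {"hand": 1,"x": 0.041,"y": 0,"z": 0.09,"roll": 0}
    - {"hand": 1,"x": 0.041,"y": 0,"z": 0.103,"roll": 0}
    - {"hand": 1,"x": 0.041,"y": 0,"z": 0.108,"roll": 0}
    - {"hand": 1,"x": 0.041,"y": 0,"z": 0.11,"roll": 0}
    - {"hand": 1,"x": 0.041,"y": 0,"z": 0.11,"roll": 0}
    - {"hand": 1,"x": 0.041,"y": 0,"z": 0.11,"roll": 0}
    - {"hand": 1,"x": 0.041,"y": 0,"z": 0.11,"roll": 0}

```text
time: 23.03
tool_pos: [0.5649, 0.3611, 0.2436]
tcp_rot: [-0.968, 2.987, 0.001]
wrist_force: [-0.7, 0.7, 6.9]
width: 0.0
grip_force: 3.7
```

Emit:
servo_tool:
  targets:
    - {"hand": 1,"x": 0.003,"y": 0,"z": 0,"roll": 0}
    - {"hand": 1,"x": 0.006,"y": 0,"z": 0,"roll": 0}
    - {"hand": 1,"x": 0.009,"y": 0,"z": 0,"roll": 0}
    - {"hand": 1,"x": 0.012,"y": 0,"z": 0,"roll": 0}
    - {"hand": 1,"x": 0.015,"y": 0,"z": 0,"roll": 0}
    - {"hand": 1,"x": 0.018,"y": 0,"z": 0,"roll": 0}
    - {"hand": 1,"x": 0.02,"y": 0,"z": 0,"roll": 0}
    - {"hand": 1,"x": 0.02,"y": 0,"z": 0,"roll": 0}
    - {"hand": 1,"x": 0.02,"y": 0,"z": 0,"roll": 0}

```text
time: 23.78
tool_pos: [0.5566, 0.3551, 0.2436]
tcp_rot: [-0.968, 2.988, 0.001]
wrist_force: [-0.5, -1.0, 8.4]
width: -0.001
grip_force: 4.0
```

Emit:
servo_tool:
  targets:
    - {"hand": 1,"x": 0,"y": 0,"z": -0.01,"roll": 0}
    - {"hand": 1,"x": 0,"y": 0,"z": -0.05,"roll": 0}
    - {"hand": 1,"x": -0.04,"y": 0,"z": -0.11,"roll": 0}
    - {"hand": 1,"x": -0.061,"y": 0,"z": -0.11,"roll": 0}
    - {"hand": 1,"x": -0.061,"y": 0,"z": -0.11,"roll": 0}
    - {"hand": 1,"x": -0.061,"y": 0,"z": -0.11,"roll": 0}

```text
time: 24.28
tool_pos: [0.5811, 0.3728, 0.2959]
tcp_rot: [0.968, -2.987, 0.001]
wrist_force: [-0.3, -2.2, -0.1]
width: -0.002
grip_force: 0.0
```

```bash
python3 - <<'E' | grep -E "^t|orange .25|green"
from wh import *
blobs('w11')
E
```

```text
t 24.28 p [0.5811 0.3728 0.2959] xaxis yaw deg -144.1 tilt [-0.002 -0.001 -1.   ] q [ 0.53  0.27  1.51 -0.    1.36 -1.66] F [-0.3 -2.2 -0.1] w -0.002 g 0.0
orange [256.5 178. ] [237, 173, 40, 11, 440] [0.56   0.3574 0.227 ] tool [ 0.0259 -0.0001]
green [225. 105.] [224, 104, 3, 3, 9] [0.5375 0.3191 0.2205] tool [ 0.0667 -0.0179]
green [230.4 165.5] [223, 163, 15, 6, 81] [0.5643 0.3413 0.2205] tool [ 0.0319 -0.0157]
green [283.4 165.5] [277, 163, 14, 6, 79] [0.5457 0.3668 0.2205] tool [0.032  0.0159]
```

The stripe is at the top, which is 4 minutes. One more identical stroke.

Emit:
servo_tool:
  targets:
    - {"hand": 1,"x": 0.041,"y": 0,"z": 0.05,"roll": 0}
    - {"hand": 1,"x": 0.041,"y": 0,"z": 0.09,"roll": 0}
    - {"hand": 1,"x": 0.041,"y": 0,"z": 0.103,"roll": 0}
    - {"hand": 1,"x": 0.041,"y": 0,"z": 0.108,"roll": 0}
    - {"hand": 1,"x": 0.041,"y": 0,"z": 0.11,"roll": 0}
    - {"hand": 1,"x": 0.041,"y": 0,"z": 0.11,"roll": 0}
    - {"hand": 1,"x": 0.041,"y": 0,"z": 0.11,"roll": 0}
    - {"hand": 1,"x": 0.041,"y": 0,"z": 0.11,"roll": 0}

```text
time: 25.0
tool_pos: [0.565, 0.3613, 0.2437]
tcp_rot: [-0.967, 2.987, 0.001]
wrist_force: [-1.1, 0.8, 7.6]
width: 0.0
grip_force: 3.7
```

Emit:
servo_tool:
  targets:
    - {"hand": 1,"x": 0.003,"y": 0,"z": 0,"roll": 0}
    - {"hand": 1,"x": 0.006,"y": 0,"z": 0,"roll": 0}
    - {"hand": 1,"x": 0.009,"y": 0,"z": 0,"roll": 0}
    - {"hand": 1,"x": 0.012,"y": 0,"z": 0,"roll": 0}
    - {"hand": 1,"x": 0.015,"y": 0,"z": 0,"roll": 0}
    - {"hand": 1,"x": 0.018,"y": 0,"z": 0,"roll": 0}
    - {"hand": 1,"x": 0.02,"y": 0,"z": 0,"roll": 0}
    - {"hand": 1,"x": 0.02,"y": 0,"z": 0,"roll": 0}
    - {"hand": 1,"x": 0.02,"y": 0,"z": 0,"roll": 0}

```text
time: 25.75
tool_pos: [0.5567, 0.3552, 0.2436]
tcp_rot: [-0.968, 2.988, 0.001]
wrist_force: [-1.2, -0.9, 8.8]
width: -0.001
grip_force: 4.0
```

Emit:
servo_tool:
  targets:
    - {"hand": 1,"x": 0,"y": 0,"z": -0.01,"roll": 0}
    - {"hand": 1,"x": 0,"y": 0,"z": -0.05,"roll": 0}
    - {"hand": 1,"x": -0.04,"y": 0,"z": -0.11,"roll": 0}
    - {"hand": 1,"x": -0.061,"y": 0,"z": -0.11,"roll": 0}
    - {"hand": 1,"x": -0.061,"y": 0,"z": -0.11,"roll": 0}
    - {"hand": 1,"x": -0.061,"y": 0,"z": -0.11,"roll": 0}

```text
time: 26.25
tool_pos: [0.5811, 0.3728, 0.296]
tcp_rot: [0.968, -2.987, 0.001]
wrist_force: [0.6, -0.4, -0.4]
width: 0.0
grip_force: 0.0
```

```bash
python3 - <<'E' | grep -E "^t|orange .25|green|^S|^B"
from wh import *
blobs('w12')
sd=read_camera('side'); a=np.load('pics/side7.npy'); d=cv2.absdiff(sd,a).max(2)
print('Side change at mug/infuser',(d[235:290,235:270]>25).sum(),'jug/bottle/jar area',(cv2.absdiff(sd,np.load('pics/side1.npy')).max(2)[170:225,240:265]>30).sum())
# mug rim width and position in the side picture
g=cv2.cvtColor(sd,cv2.COLOR_RGB2GRAY).astype(int); b=np.load('pics/side1.npy'); b=cv2.cvtColor(b,cv2.COLOR_RGB2GRAY).astype(int)
for v in (270,274): 
    c=np.where(abs(g-b)[v,225:290]>15)[0]+225; print('Bmug row',v,c.min(),c.max())
print('B mat pts',[proj(cam('side'),[.4725,.298,.017]).round(1),proj(cam('side'),[.474,.296,.017]).round(1)])
E
```

```text
t 26.25 p [0.5811 0.3728 0.296 ] xaxis yaw deg -144.1 tilt [-0.001 -0.001 -1.   ] q [ 0.53  0.27  1.51 -0.    1.36 -1.66] F [ 0.6 -0.4 -0.4] w 0.0 g 0.0
orange [256.6 164.5] [237, 159, 40, 12, 477] [0.5536 0.3528 0.227 ] tool [ 0.0339 -0.0001]
green [225. 105.] [224, 104, 3, 3, 9] [0.5375 0.3191 0.2205] tool [ 0.0667 -0.0179]
green [229.9 165.4] [223, 162, 14, 7, 80] [0.5645 0.341  0.2205] tool [ 0.032  -0.0159]
green [283.4 165.3] [277, 162, 14, 7, 85] [0.5457 0.3667 0.2205] tool [0.0321 0.0158]
Side change at mug/infuser 0 jug/bottle/jar area 5
Bmug row 270 237 270
Bmug row 274 238 269
B mat pts [array([254.4, 280. ]), array([254.1, 279.5])]
```

The stripe sits at the green mark (v=164.5 against 165.4) and nothing else has moved. One last check: the mug's centring, using the saved overhead wrist picture.

```bash
cat > mc.py <<'E'
from h import *
from scipy.optimize import least_squares
def run(im,C,c0=np.array([.4725,.2965])):
    g=cv2.GaussianBlur(cv2.cvtColor(im,cv2.COLOR_RGB2GRAY),(0,0),.8).astype(np.float32)
    for a in range(0,360,20):
        d=np.array([np.cos(np.radians(a)),np.sin(np.radians(a))]); row=[]
        for r in np.arange(.036,.060,.0015):
            p=proj(C,[*(c0+r*d),.075]); row.append(int(g[int(round(p[1])),int(round(p[0]))]) if 0<=p[0]<511.5 and 0<=p[1]<383.5 else -1)
        print(a,row)
E
python3 - <<'E'
from mc import *
# pose of the w7 picture
s={'tool_pos':np.array([.4404,.271,.3241]),'tcp_rot':np.array([.967,-2.986,.001])}
run(np.load('pics/w7.npy'),cam('wrist',s))
E
```

```text
0 [101, 112, 116, 163, 216, 221, 208, 164, 164, 108, 75, 75, 80, 81, 81, 79]
20 [203, 199, 198, 198, 198, 200, 200, 198, 174, 123, 77, 66, 68, 68, 68, 68]
40 [164, 151, 144, 143, 149, 151, 151, 139, 101, 57, 65, 65, 65, 65, 65, 65]
60 [193, 189, 186, 183, 182, 180, 174, 129, 87, 91, 118, 133, 132, 132, 131, 131]
80 [69, 91, 132, 141, 134, 98, 104, 126, 126, 126, 126, 126, 126, 127, 126, 127]
100 [88, 87, 88, 88, 86, 86, 101, 134, 130, 121, 110, 107, 107, 107, 108, 110]
120 [163, 158, 156, 160, 162, 172, 206, 195, 132, 111, 116, 117, 119, 123, 123, 123]
140 [189, 141, 116, 84, 81, 91, 123, 135, 118, 117, 120, 120, 121, 123, 124, 125]
160 [97, 94, 90, 87, 84, 97, 131, 130, 125, 128, 129, 129, 127, 126, 127, 127]
180 [111, 110, 105, 99, 92, 100, 129, 101, 42, 75, 125, 129, 128, 128, 127, 128]
200 [235, 219, 178, 127, 124, 116, 129, 117, 90, 72, 27, 19, 35, 117, 129, 127]
220 [228, 226, 224, 222, 218, 177, 147, 129, 85, 60, 44, 26, 19, 21, 106, 145]
240 [137, 136, 135, 134, 128, 123, 131, 123, 82, 51, 38, 19, 19, 63, 104, 125]
260 [139, 136, 135, 133, 127, 135, 200, 193, 73, 16, 43, 106, 126, 126, 126, 126]
280 [136, 133, 128, 174, 179, 167, 214, 217, 190, 148, 151, 190, 195, 215, 219, 220]
300 [125, 122, 119, 130, 129, 145, 229, 217, 210, 209, 219, 221, 221, 221, 221, 221]
320 [112, 114, 114, 115, 114, 135, 206, 232, 217, 207, 200, 199, 201, 200, 202, 206]
340 [70, 70, 61, 67, 81, 110, 164, 230, 226, 224, 224, 225, 222, 218, 211, 203]
```

Run:
```python
from mc import *
s={'tool_pos':np.array([.4404,.271,.3241]),'tcp_rot':np.array([.967,-2.986,.001])}
im=np.load('pics/w7.npy'); C=cam('wrist',s); g=cv2.cvtColor(im,cv2.COLOR_RGB2GRAY).astype(np.float32)
def edge(z,c0,rs,angs,sign):
    out=[]
    for a in angs:
        d=np.array([np.cos(np.radians(a)),np.sin(np.radians(a))])
        p=np.array([proj(C,[*(c0+r*d),z]) for r in rs],np.float32)
        I=cv2.remap(g,p[:,0:1],p[:,1:2],cv2.INTER_LINEAR).ravel(); k=np.argmax(sign*np.gradient(cv2.GaussianBlur(I[:,None],(1,7),0).ravel())); out.append(c0+rs[k]*d)
    return np.array(out)
def fit(P,R=None):
    f=(lambda q:np.hypot(*(P-q[:2]).T)-(R or q[2])); r=least_squares(f,[.4725,.2965,.045],loss='soft_l1',f_scale=.0005); return r.x.round(4),np.abs(f(r.x)).max().round(4)
c=np.array([.4725,.2955])
print('mug rim inner',fit(edge(.075,c,np.arange(.040,.048,.0002),[100,140,150,160,170,180,290,300,310,320,330,340],1)))
m=edge(.017,c,np.arange(.040,.054,.0002),range(196,256,5),1); print('mat',fit(m,.046),np.hypot(*(m-c).T).round(4))
```

```text
mug rim inner (array([0.4727, 0.2973, 0.0444]), np.float64(0.0003))
mat (array([0.4727, 0.2934, 0.045 ]), np.float64(0.0013)) [0.046  0.0462 0.0466 0.047  0.0472 0.0474 0.0476 0.0488 0.0474 0.0478
 0.0474 0.0476]
```

The mug is within about 4 mm of the mat's centre, so I won't risk touching it under the hanging infuser. Handing in.

```bash
python3 -c "
from workcell import ticket
print(ticket.finish_job())"
```

```text
the job is handed in; nothing more can be done
None
```

The job is handed in at about 26 s of the 67 s allowed: the mug stands upright within about 4 mm of the mat's centre, the infuser hangs on the hook above it, and the stripe is at the green five-minute mark; the jug, jar and bottle showed no sign of having moved in the side camera view.

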